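# Find the socket wrench that fits the press nut and draw the nut tight

## Robot

A 7-joint arm with a two-finger parallel gripper is mounted at the origin on a cart in front of the work surface, level with it; the furniture and walls round the work are solid. World frame = base frame: x ahead of the robot, y to its left, z up, the work surface at z = 0. Lengths are in m, angles in rad, forces in N, time in s.
With the tool pointing down it reaches from about 0.4 to 0.85 m from the base axis. Payload 4.5 kg.
Tool frame: the origin (TCP) lies on the centre line of the jaws, within the pads' length; the fingertips stand 17 mm ahead of it and the grasp point (between the pads) lies 2 mm behind it (tip_reach is the distance from the TCP to the fingertips, in m); z points along the fingers, y is the line along which they close (so a half turn about z gives the same grasp; the last joint's range is limited). The gripper opens to 85 mm and grips with 20 to 120 N. Pads are 22 mm wide; open, the fingers measure 114 mm over their backs; the gripper's body (76 mm by 85 mm) begins 54 mm behind the grasp point. The pads swing forward as they close: fully open they stand 13 mm farther back than shut.
Start: joints at [1.364, 0.689, -0.195, 1.565, 0.157, 0.902, -0.215], TCP at [0.149, -0.607, 0.212] pointing down, gripper open.
Joint ranges: [-3.01, 3.01], [-0.46, 2.08], [-1.47, 1.51], [0.13, 2.56], [-1, 4.14], [0.04, 2.09], [-2.66, 2.66]. Speed limits (rad/s): [2.57, 2.57, 3.14, 3.14, 3.14, 3.14, 3.14].

## Interface

Orientations are given as [roll, pitch, yaw] about the fixed x, y, z axes, in that order (R = Rz(yaw) Ry(pitch) Rx(roll)).
In Python, from rig import observe, capture, hand_in, tip_reach gives the robot as it stands.
- The arm moves only by the tool servo_tool, never from a script. Its argument "moves" is a list of rows, each a list of 7 numbers: the closure, from 0 (fully open) to 1 (shut), then the shift along the world's x, y, z in units of 60 mm (1.0 is 60 mm), then the turn, a rotation vector about the world's x, y, z in degrees. A call has exactly 8 rows; each row is the pose to reach, as a shift and turn from the pose commanded when the call began; what a row does not reach only later rows make up. A row lasts 1/8 s, in which the tool goes at most 62.5 mm and 10.7 degrees, less where a joint would pass 70% of its speed; a pose out of reach is approached as far as the arm can. A call with a gripper value outside its range is refused whole. The fingers move at their own pace and stop on an object; "newtons" is the grip in N (left out, the last holds). Time passes only in rows, so rows that repeat a pose let the fingers close, or fill a call up. It gives the time, the measured TCP pose, the force, the opening and the grip force at its end, in the units of the state.
- observe(): the state, without advancing time (a new reading comes with each control period).
- capture(name): name is "side" or "top" or "wrist"; returns a dict with "frame" (420x560x3 uint8, red, green, blue), "z_map" (420x560 float32, m along the optical axis (not along the pixel's ray), 0 where there is no reading), "fx", "fy", "cx", "cy" (pixels), "world_from_camera" (4x4, takes a point from camera to world coordinates); the wrist camera has in their place "hand_eye" (4x4, takes a point from camera to tool coordinates, whose origin is the TCP and whose axes are the flange's). Camera axes: x right, y up, looking along -z (the intrinsics and any distortion apply to the point x, -y, -z); pixel columns grow to the right and rows downward; lengths in m; the calibration is good to about 2 mm. A picture is of the moment at which its call begins: read the wrist's pose just before it.
- hand_in(): hands the job in; it is judged then, once.
The state is a dict: "clock": time; "joint_pos": joint angles; "joint_velocities": joint speeds; "effort": joint torques, N m; "position": TCP position; "tcp_rot": TCP orientation; "ft_force": force on the tool from outside, world axes, zero at the start; "wrist_torque": the same for the moment, N m; "grip_width": finger opening in m; "gripper_force": force on a finger pad.
Only numpy, scipy, OpenCV 4.12 (cv2) and the standard library are available. Lean on these libraries where they do the work, as an engineer would, in place of code of your own. Each camera call takes 0.05 s, during which the arm holds its last target. There are 200 camera calls.

## Task

A fingerboard is being glued in the little press and its nut is still slack. Try the T-handle socket wrenches from the wooden stand on the hex nut, put each one that does not fit back upright in the stand, and with the one that fits, pushed fully down over the nut, turn the nut clockwise until it stops. Finish while still gripping that wrench, seated on the tightened nut: do not let go, and leave the other things on the bench where they are.

Things in the scene. Friction and masses are not known exactly. Their poses are not given: they have to be found in the camera images.
- wrench_a: T-handle socket wrench, 109 mm tall, 0.35 kg. Origin: centre of the open mouth at its lower end; z up the wrench, x along its cross bar. Round socket 36 mm across, 42 mm tall; stem 15 mm thick; on top a dark block 26 (x) by 22 (y) by 28 mm tall, centred 95 mm above the mouth, to grip across its 22 mm; a bar 10 mm thick, 104 mm long runs through it along x. Alike from outside to the other two.
- wrench_b: Second T-handle socket wrench, same outside and frame. Each has a hexagonal bore open downwards, 24 mm deep, its mouth bevelled 1.5 mm; two flats of it face along the cross bar (x), others every 60 degrees. Names do not tell the bores: one is too small for the nut, one fits with 1.4 mm play between flats, one is so wide that it drops over the nut but spins without turning it.
- wrench_c: Third T-handle socket wrench, same outside and frame as wrench_a; its bore too is found only by trying. The one that fits has about 0.13 rad of free turn either way on the nut before it bites.
- stand: Dark wooden block, 74x270x32 mm, fixed, length along its own y; origin at the centre of its underside. Three round pockets along y, 85 mm apart; the wrenches stand in them mouth down, upright, in any order, cross bars across the block (along its x, within 7 degrees); a standing wrench's mouth is 12 mm above the bench.
- stand_hole0 (a point): Centre of the mouth of the first (lowest own y) round pocket of the stand, 40 mm across, 20 mm deep, at the top of the block, 32 mm above the bench.
- stand_hole1 (a point): Centre of the mouth of the middle round pocket of the stand, 40 mm across, 20 mm deep, at the top of the block, 32 mm above the bench.
- stand_hole2 (a point): Centre of the mouth of the last (highest own y) round pocket of the stand, 40 mm across, 20 mm deep, at the top of the block, 32 mm above the bench.
- press: Glue press, fixed to the bench: plywood base 90x300x20 mm, length along its own y, origin at the centre of its underside; above it a light wooden strip, a dark fingerboard blank and a wooden beam 40 mm wide, top 74 mm above the bench, hinged on a steel bracket (up to 82 mm above the bench) at its +y end and held down by a stud and hex nut at its -y end.
- seat (a point): Centre of the steel bearing plate (42x46 mm) on which the nut sits, on the stud axis, 118 mm from the press's middle toward its -y end, 77 mm above the bench. A wrench fully down over the nut has its mouth on this plate. The stud ends 18.5 mm above it.
- nut_top (a point): Centre of the top face of the hex nut, 13 mm above the seat; turns with the nut, z up, x toward the flat with the red paint mark. Nut 22 mm across flats (25.4 mm across corners), its upper edge bevelled over 2 mm; flats face its x and every 60 degrees from there.
- nut (a joint): Turn of the nut (rad), growing clockwise seen from above. It starts slack between 0 and 0.4; at 1.1 it is tight and stops hard. It turns stiffly (about 0.3 N m), stays where it is left, and does not rise or sink noticeably.
- glue_bottle: Bystander, to be left alone: white plastic bottle, standing, 44 mm across, 115 mm tall.
- black_tape: Bystander, to be left alone: roll of black tape lying flat, 68 mm across, 18 mm tall.
- peg_reamer: Bystander, to be left alone: peg reamer with wooden handle, 17x190x17 mm, its length along its own y.
- gouge: Bystander, to be left alone: gouge with wooden handle, 21x220x21 mm, its length along its own y.
- plane_small: Bystander, to be left alone: small thumb plane, 22x87x30 mm, its length along its own y.
There are look-alikes about, which are no part of the job. Leave any red or turquoise look-alike of the wrench_a alone.

How it is judged:
On the way, in this order (a step that is already met when the one before it is completed fails the run):
1. a wrench is held fully down over the nut (((horizontal distance between wrench_a and seat below 0.004 m and z of wrench_a in the frame of seat below 0.004 m and angle between wrench_a's own z axis and vertical below 0.1 rad and contact force between the fingers and wrench_a above 1 N) or (horizontal distance between wrench_b and seat below 0.004 m and z of wrench_b in the frame of seat below 0.004 m and angle between wrench_b's own z axis and vertical below 0.1 rad and contact force between the fingers and wrench_b above 1 N) or (horizontal distance between wrench_c and seat below 0.004 m and z of wrench_c in the frame of seat below 0.004 m and angle between wrench_c's own z axis and vertical below 0.1 rad and contact force between the fingers and wrench_c above 1 N))), for 0.1 s.
2. the nut is turned to its stop with the wrench held down on it (value of joint nut above 1.03 rad and ((horizontal distance between wrench_a and seat below 0.004 m and z of wrench_a in the frame of seat below 0.004 m and angle between wrench_a's own z axis and vertical below 0.1 rad and contact force between the fingers and wrench_a above 1 N) or (horizontal distance between wrench_b and seat below 0.004 m and z of wrench_b in the frame of seat below 0.004 m and angle between wrench_b's own z axis and vertical below 0.1 rad and contact force between the fingers and wrench_b above 1 N) or (horizontal distance between wrench_c and seat below 0.004 m and z of wrench_c in the frame of seat below 0.004 m and angle between wrench_c's own z axis and vertical below 0.1 rad and contact force between the fingers and wrench_c above 1 N))), for 0.2 s.
At the end, for the whole second after the job is handed in: nut within 0.07 rad of its stop; the wrench that turned it still gripped and seated on it (mouth within 4 mm of plate and stud axis, within 6 degrees of upright); the other two upright within 7 degrees down in pockets of the stand; all at rest (value of joint nut above 1.03 rad and ((horizontal distance between wrench_a and seat below 0.004 m and z of wrench_a in the frame of seat below 0.004 m and angle between wrench_a's own z axis and vertical below 0.1 rad and contact force between the fingers and wrench_a above 1 N and (horizontal distance between wrench_b and stand_hole0 below 0.012 m or horizontal distance between wrench_b and stand_hole1 below 0.012 m or horizontal distance between wrench_b and stand_hole2 below 0.012 m) and z of each of wrench_b, wrench_c in the frame of stand below 0.018 m and angle between each of wrench_b, wrench_c's own z axis and vertical below 0.12 rad and (horizontal distance between wrench_c and stand_hole0 below 0.012 m or horizontal distance between wrench_c and stand_hole1 below 0.012 m or horizontal distance between wrench_c and stand_hole2 below 0.012 m)) or (horizontal distance between wrench_b and seat below 0.004 m and z of wrench_b in the frame of seat below 0.004 m and angle between wrench_b's own z axis and vertical below 0.1 rad and contact force between the fingers and wrench_b above 1 N and (horizontal distance between wrench_a and stand_hole0 below 0.012 m or horizontal distance between wrench_a and stand_hole1 below 0.012 m or horizontal distance between wrench_a and stand_hole2 below 0.012 m) and z of each of wrench_a, wrench_c in the frame of stand below 0.018 m and angle between each of wrench_a, wrench_c's own z axis and vertical below 0.12 rad and (horizontal distance between wrench_c and stand_hole0 below 0.012 m or horizontal distance between wrench_c and stand_hole1 below 0.012 m or horizontal distance between wrench_c and stand_hole2 below 0.012 m)) or (horizontal distance between wrench_c and seat below 0.004 m and z of wrench_c in the frame of seat below 0.004 m and angle between wrench_c's own z axis and vertical below 0.1 rad and contact force between the fingers and wrench_c above 1 N and (horizontal distance between wrench_a and stand_hole0 below 0.012 m or horizontal distance between wrench_a and stand_hole1 below 0.012 m or horizontal distance between wrench_a and stand_hole2 below 0.012 m) and z of each of wrench_a, wrench_b in the frame of stand below 0.018 m and angle between each of wrench_a, wrench_b's own z axis and vertical below 0.12 rad and (horizontal distance between wrench_b and stand_hole0 below 0.012 m or horizontal distance between wrench_b and stand_hole1 below 0.012 m or horizontal distance between wrench_b and stand_hole2 below 0.012 m))) and linear speed of each of wrench_a, wrench_b, wrench_c below 0.02 m/s); the arm keeps its last pose, push and grip.
It fails at once if the nut is turned by something other than a wrench set over it (velocity of joint nut above 0.1 rad/s and not (horizontal distance between wrench_a and seat below 0.012 m and z of wrench_a in the frame of seat below 0.018 m) and not (horizontal distance between wrench_b and seat below 0.012 m and z of wrench_b in the frame of seat below 0.018 m) and not (horizontal distance between wrench_c and seat below 0.012 m and z of wrench_c in the frame of seat below 0.018 m)).
It fails at once if a bystander on the bench is shifted by more than 3 cm (distance of any of glue_bottle, black_tape, peg_reamer, gouge, plane_small from where it was at the start of the episode above 0.03 m).
It also fails if it takes over 72 s, if anything falls off the work surface, if the arm or the gripper's body presses on something with over 40 N, if the wrist force passes 120 N, or if a joint passes its speed limit or range.

## Working session

There is one attempt and no reset: what is moved stays moved. The work goes in short steps, Python scripts to look and compute and a tool call to move; the robot and the scene stay as the last step left them, time stands still between calls to the robot, and variables do not carry over. Pictures are saved under pics/ and viewed, at most 10 in all, crops included, and the job is handed in when it is done.

Besides the shell and the picture viewer there is one more tool, called as name([rows], argument=value, ...), one row to a line, values as JSON. servo_tool: Moves the arm, as the interface text tells. Its arguments: {"type":"object","properties":{"moves":{"type":"array"},"newtons":{"type":"number"}},"required":["moves"]}

```bash
mkdir -p pics; ls; python3 - <<'E'
from rig import observe,capture,tip_reach
import cv2,numpy as np
print(observe(),tip_reach)
for n in("top","side"):
    c=capture(n);cv2.imwrite(f"pics/{n}0.png",c["frame"][:,:,::-1]);np.savez(f"{n}0.npz",**c)
    print(n,c["fx"],c["fy"],c["cx"],c["cy"],c["world_from_camera"],[k for k in c])
E
```

```text
pics
{'clock': 0.0, 'joint_pos': array([ 1.36379147,  0.69001062, -0.19452349,  1.56637231,  0.15728414,
        0.90246669, -0.21510265]), 'joint_velocities': array([ 0.000678  , -0.00067013, -0.00097761,  0.00010317, -0.00135086,
       -0.00010338, -0.00063684]), 'effort': array([-2.47448816e-04, -5.39612460e+01, -1.26637872e+00, -1.58547449e+01,
        9.16112593e-03,  9.66685766e-03, -1.62071427e-05]), 'position': array([ 0.14884615, -0.6063028 ,  0.21096015]), 'tcp_rot': array([-3.13972954e+00,  1.11216837e-04,  2.40887687e-01]), 'ft_force': array([-0.3946052 , -0.80974771, -0.93120789]), 'wrist_torque': array([ 0.05428399, -0.00795912, -0.01632382]), 'gripper_force': 0.0, 'grip_width': 0.08486370837610703} 0.017
top 437.06711578195825 437.06711578195825 275.25720734276257 205.18497576069544 [[ 0.02658564  0.99217916 -0.12195782  0.43720451]
 [-0.99957108  0.02788407  0.00895194 -0.04897243]
 [ 0.01228261  0.12166751  0.99249491  1.04672904]
 [ 0.          0.          0.          1.        ]] ['frame', 'z_map', 'fx', 'fy', 'cx', 'cy', 'world_from_camera']
side 405.5672592125522 405.5672592125522 278.5314672892759 199.86143975935389 [[-0.91690718  0.12600237 -0.37868802  0.14564757]
 [-0.39863134 -0.3351369   0.85368397  0.91010677]
 [-0.01934613  0.93370588  0.35751792  0.4898994 ]
 [ 0.          0.          0.          1.        ]] ['frame', 'z_map', 'fx', 'fy', 'cx', 'cy', 'world_from_camera']
```

View pics/top0.png

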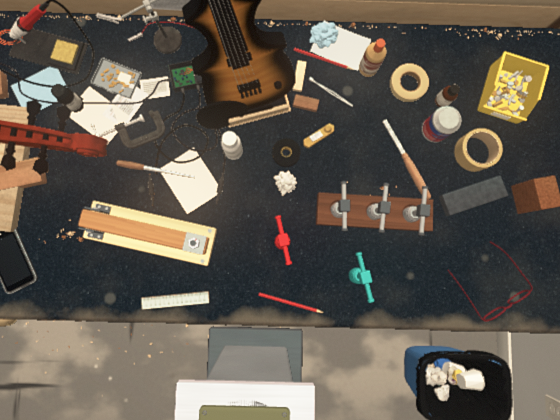

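View pics/side0.png

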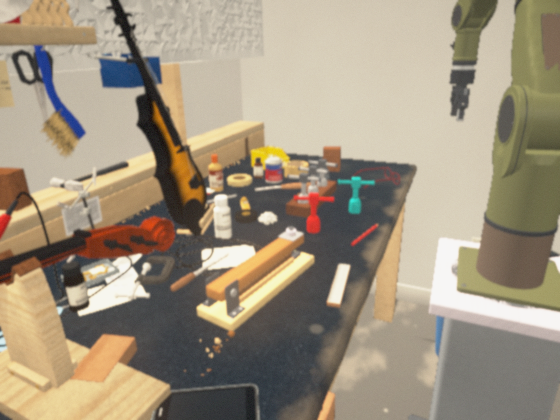

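The top view shows the stand at (375,211) with wrench blocks near (343,207), (380,209) and (418,213). The nut is at (193,243), the red look-alike at (283,240) and the turquoise one at (362,277). The side view confirms the layout.

```bash
cat > h.py <<'E'
import numpy as np,cv2
from scipy.spatial.transform import Rotation as R
def ray(c,u,v,W=None):
    W=c["world_from_camera"] if W is None else W
    d=np.array([(u-c["cx"])/c["fx"],-(v-c["cy"])/c["fy"],-1.]); return W[:3,3],W[:3,:3]@d
def plane(c,u,v,z,W=None):
    o,d=ray(c,u,v,W); return o+d*(z-o[2])/d[2]
def cloud(c,W=None):
    W=c["world_from_camera"] if W is None else W
    h,w=c["z_map"].shape;u,v=np.meshgrid(np.arange(w),np.arange(h));z=c["z_map"]
    P=np.stack([(u-c["cx"])/c["fx"]*z,-(v-c["cy"])/c["fy"]*z,-z],-1)
    return P@W[:3,:3].T+W[:3,3]
def wristW(c,s):
    T=np.eye(4);T[:3,:3]=R.from_euler("xyz",s["tcp_rot"]).as_matrix();T[:3,3]=s["position"];return T@c["hand_eye"]
E
python3 - <<'E'
from h import *
c=dict(np.load("top0.npz"));f=c["frame"];P=cloud(c)
def big(r,k):
    x,y,w,h=r;return cv2.resize(f[y:y+h,x:x+w,::-1],None,fx=k,fy=k,interpolation=cv2.INTER_CUBIC)
a=big((310,175,130,62),6);b=big((75,195,150,75),5)
cv2.imwrite("pics/z.png",np.vstack([a[:, :750],b])[:600*2] if 0 else cv2.resize(np.vstack([cv2.resize(a,(750,358)),b]),(600,586)))
def blob(x0,y0,x1,y1,zl,zh):
    m=np.zeros(P.shape[:2],bool);m[y0:y1,x0:x1]=1;m&=(P[...,2]>zl)&(P[...,2]<zh)
    return m
for n,bx in dict(w0=(325,175,362,240),w1=(362,175,398,240),w2=(398,175,440,240)).items():
    m=blob(*bx,.095,.13);q=P[m];r=cv2.minAreaRect(q[:,:2].astype(np.float32)*1000)
    print(n,m.sum(),q.mean(0),q[:,2].max(),r)
m=blob(180,230,207,256,.08,.11);print("nut",m.sum(),P[m].mean(0),np.percentile(P[m][:,2],[5,50,95]))
print("nut px",plane(c,193,243,.09))
m=blob(300,175,450,245,.025,.045);print("stand",cv2.minAreaRect(P[m][:,:2].astype(np.float32)*1000))
m=blob(70,190,225,270,.012,.028);print("press",cv2.minAreaRect(P[m][:,:2].astype(np.float32)*1000))
E
```

```text
w0 322 [ 0.55341861 -0.20534111  0.11526463] 0.12598660681541873 ((554.2307739257812, -205.76377868652344), (106.4426040649414, 22.213117599487305), 3.7174508571624756)
w1 337 [ 0.55314248 -0.29098448  0.11506491] 0.12652842844832646 ((553.7939453125, -292.3055725097656), (22.80097770690918, 107.97481536865234), 85.76788330078125)
w2 356 [ 0.54883562 -0.37584515  0.11489888] 0.12604897297919138 ((549.7175903320312, -377.1058654785156), (22.417404174804688, 107.58901977539062), 81.14019012451172)
nut 110 [0.46682284 0.11746995 0.09010485] [0.08047837 0.09059103 0.09749135]
nut px [0.46681144 0.11923949 0.09      ]
stand ((581.20458984375, -313.3792724609375), (311.8302001953125, 131.65261840820312), 88.25982666015625)
press ((532.8446655273438, 226.12310791015625), (299.844970703125, 181.6441650390625), 79.66588592529297)
```

View pics/z.png

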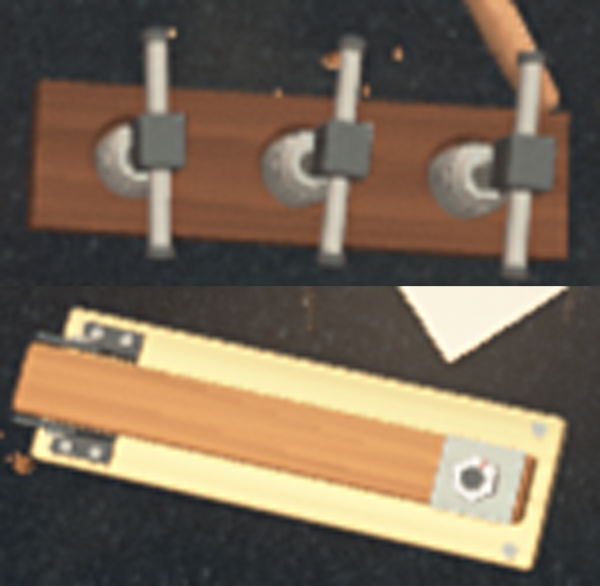

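The zoom shows three grey blocks with their bars along world x, at about 3.7°, -4.2° and -8.9°. The red mark on the nut points up-right. I'll move to a view over the stand.

servo_tool([
  [0,0.6,0.6,0.5,0,0,-4],
  [0,1.4,1.3,0.9,0,0,-8],
  [0,2.2,2.1,1.3,0,0,-12],
  [0,3.0,2.9,1.5,0,0,-14],
  [0,3.8,3.7,1.5,0,0,-14],
  [0,4.6,4.5,1.5,0,0,-14],
  [0,5.2,5.1,1.5,0,0,-14],
  [0,5.5,5.4,1.5,0,0,-14],
])

```text
clock: 1.1
position: [0.4809, -0.28, 0.3016]
tcp_rot: [-3.141, -0.0, -0.001]
ft_force: [-0.2, -0.8, 0.3]
grip_width: 0.0853
gripper_force: 0.0
```

```bash
python3 - <<'E'
from rig import observe,capture
from h import *
s=observe();c=capture("wrist");cv2.imwrite("pics/w1.png",c["frame"][:,:,::-1]);np.savez("w1.npz",W=wristW(c,s),**c)
print(c["hand_eye"],c["fx"],s["position"],s["tcp_rot"],s["joint_pos"])
E
```

```text
[[ 2.83402445e-04  9.58465360e-01  2.85208826e-01  7.23649548e-02]
 [ 9.99999531e-01 -5.35896742e-04  8.07254654e-04  4.70932341e-04]
 [ 9.26568103e-04  2.85208463e-01 -9.58465062e-01 -1.61267738e-01]
 [ 0.00000000e+00  0.00000000e+00  0.00000000e+00  1.00000000e+00]] 372.4871907792023 [ 0.48090631 -0.27999104  0.30159665] [-3.14053728e+00 -1.53727389e-04 -5.37195575e-04] [ 0.53646749  0.49449527 -0.14761256  1.65341463  0.08181887  1.00003724
 -1.20930145]
```

View pics/w1.png

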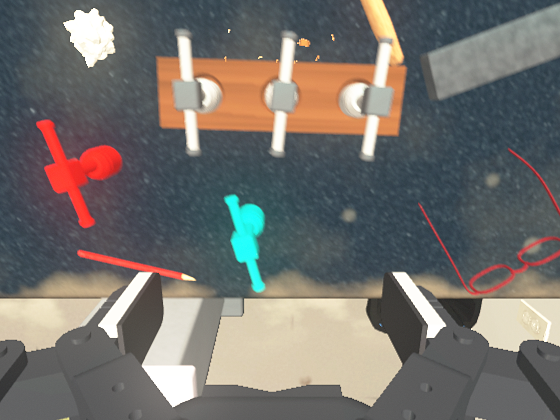

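The wrist view shows the blocks at (188,95), (284,96) and (377,101). The red look-alike is at (65,175) and the turquoise one at (245,240). Next I'll measure the blocks from depth and look at the nut.

```bash
cat >> h.py <<'E'
def wrenches(c,W,boxes,zl=.108,zh=.13):
    # block top at z=.121: pixels near that height and wide (opening removes the 10 mm bar)
    P=cloud(c,W)
    for x0,y0,x1,y1 in boxes:
        m=np.zeros(P.shape[:2],np.uint8);m[y0:y1,x0:x1]=1;m&=((P[...,2]>.095)&(P[...,2]<zh)).astype(np.uint8)
        k=cv2.morphologyEx(m,cv2.MORPH_OPEN,np.ones((15,15),np.uint8))
        v,u=np.nonzero(k);
        q=np.array([plane(c,a,b,.121,W)[:2] for a,b in zip(u,v)],np.float32)*1000
        r=cv2.minAreaRect(q);b=m.copy();v,u=np.nonzero(b)
        q2=np.array([plane(c,a,d,.112,W)[:2] for a,d in zip(u,v)],np.float32)*1000
        e=np.linalg.eigh(np.cov(q2.T))[1][:,1];ang=np.degrees(np.arctan(e[1]/e[0]))
        print("block",np.round(r[0],1),np.round(r[1],1),round(r[2],1),"bar mid",np.round(cv2.minAreaRect(q2)[0],1),"ang",round(ang,1),len(q))
E
python3 - <<'E'
from h import *
c=dict(np.load("w1.npz"));wrenches(c,c["W"],[(165,20,230,160),(255,20,325,160),(335,20,400,165)])
E
```

```text
block [ 554.3 -207.6] [23.9 25.9] 87.0 bar mid [ 554.6 -205.8] ang 1.5 736
block [ 556.1 -288.6] [13.3 11.7] 90.0 bar mid [ 552.9 -291.5] ang -5.8 240
block [ 553.5 -377.4] [18.  15.2] 90.0 bar mid [ 549.2 -375.6] ang -5.5 380
```

servo_tool([
  [0,-0.2,0.7,0,0,0,0],
  [0,-0.4,1.7,0,0,0,0],
  [0,-0.6,2.7,0,0,0,0],
  [0,-0.8,3.7,-0.2,0,0,0],
  [0,-1.0,4.6,-0.4,0,0,0],
  [0,-1.1,5.5,-0.5,0,0,0],
  [0,-1.1,6.4,-0.5,0,0,0],
  [0,-1.1,6.6,-0.5,0,0,0],
])

```text
clock: 2.15
position: [0.4126, 0.1168, 0.2718]
tcp_rot: [-3.14, -0.0, 0.003]
ft_force: [-0.4, -1.1, -0.1]
grip_width: 0.0853
gripper_force: 0.0
```

```bash
python3 - <<'E'
from rig import observe,capture
from h import *
s=observe();c=capture("wrist");W=wristW(c,s);np.savez("w2.npz",W=W,**c)
o=c["world_from_camera"] if 0 else None
Wi=np.linalg.inv(W);p=Wi@np.array([.467,.119,.09,1]);u=c["cx"]+c["fx"]*p[0]/-p[2];v=c["cy"]-c["fy"]*p[1]/-p[2];print(u,v)
u,v=int(u),int(v)
cv2.imwrite("pics/w2.png",cv2.resize(c["frame"][max(v-50,0):v+50,u-60:u+60,::-1],None,fx=6,fy=6,interpolation=cv2.INTER_CUBIC))
print(u-60,max(v-50,0),s["position"],s["joint_pos"])
E
```

```text
269.6106256163582 119.21581244725837
209 69 [0.41259782 0.11680027 0.27177926] [-0.21810888  0.35152407 -0.22776352  2.03771463  0.11055542  0.76305726
 -2.08000148]
```

View pics/w2.png

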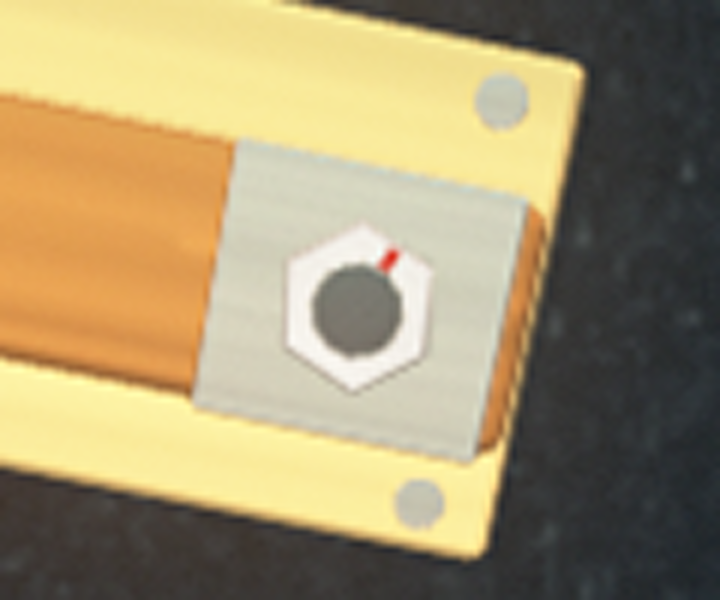

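The nut shows clearly, centred at crop (359,308), or about (269,120) in the frame. The red flat points up-right and one pair of flats is nearly vertical.

```bash
cat > nut.py <<'E'
from h import *
def nut(c,W,u,v,z=.09):
    f=cv2.resize(c["frame"],None,fx=4,fy=4,interpolation=cv2.INTER_CUBIC).astype(int)
    m=((f.min(2)>218)).astype(np.uint8);box=np.zeros_like(m);box[4*v-100:4*v+100,4*u-100:4*u+100]=1;m&=box
    cs,_=cv2.findContours(m,cv2.RETR_EXTERNAL,cv2.CHAIN_APPROX_NONE);k=cv2.convexHull(max(cs,key=cv2.contourArea))
    F=np.zeros_like(m);cv2.fillPoly(F,[k],1);vv,uu=np.nonzero(F)
    q=np.array([plane(c,(a+.5)/4-.5,(b+.5)/4-.5,z,W)[:2] for a,b in zip(uu,vv)]);ct=q.mean(0)
    d=q-ct;w=np.sum(((d[:,0]+1j*d[:,1])/1)**6)
    corner=np.degrees(np.angle(w))/6
    px=((uu.mean()+.5)/4-.5,(vv.mean()+.5)/4-.5)
    area=len(q)*0; hull=cv2.contourArea(cv2.convexHull((q*1000).astype(np.float32)))
    return ct,(corner+30)%60,hull,px
E
python3 - <<'E'
from nut import *
c=dict(np.load("w2.npz"));print(nut(c,c["W"],269,120), "exp area top",.866*22**2)
c=dict(np.load("top0.npz"));print(nut(c,c["world_from_camera"],193,243))
E
```

```text
(array([0.46663553, 0.12031005]), np.float64(26.37726159823882), 360.97367311187554, (np.float64(268.1498453469607), np.float64(119.59901156535771))) exp area top 419.144
(array([0.46795419, 0.11961214]), np.float64(27.228660839118643), 387.00736200856045, (np.float64(192.85444444444445), np.float64(242.4711111111111)))
```

servo_tool([
  [0,0.3,-0.8,0,0,0,1],
  [0,0.7,-1.8,0,0,0,2],
  [0,1.1,-2.7,0,0,0,2],
  [0,1.5,-3.6,0,0,0,2],
  [0,2.0,-4.5,-0.3,0,0,2],
  [0,2.3,-5.2,-0.7,0,0,2],
  [0,2.36,-5.4,-1.2,0,0,2],
  [0,2.36,-5.4,-1.2,0,0,2],
])

```text
clock: 3.2
position: [0.5514, -0.2138, 0.1973]
tcp_rot: [-3.141, 0.007, 0.027]
ft_force: [-0.2, 0.3, 0.8]
grip_width: 0.0853
gripper_force: 0.0
```

```bash
cat > blk.py <<'E'
from rig import observe,capture
from h import *
import sys
s=observe();c=capture("wrist");W=wristW(c,s);np.savez(sys.argv[1]+".npz",W=W,**c)
P=cloud(c,W);x,y=map(float,sys.argv[2:4])
m=(np.hypot(P[...,0]-x,P[...,1]-y)<.06)&(P[...,2]>.095)&(P[...,2]<.135);m=m.astype(np.uint8)
k=cv2.morphologyEx(m,cv2.MORPH_OPEN,np.ones((35,35),np.uint8))
def proj(k,z):
    v,u=np.nonzero(k);return np.array([plane(c,a,b,z,W)[:2] for a,b in zip(u,v)],np.float32)*1000
q=proj(k,.121);q2=proj(m,.112)
print("pos",s["position"],s["tcp_rot"][2],"block",cv2.minAreaRect(q) if len(q) else 0,q.mean(0),"bar",cv2.minAreaRect(q2))
E
python3 blk.py w3 .554 -.207
```

```text
pos [ 0.55136099 -0.21377787  0.19729656] 0.026648079586142348 block 0 nan bar ((554.910400390625, -205.036865234375), (108.01175689697266, 22.29888343811035), 1.5481455326080322)blk.py:11: RuntimeWarning: Mean of empty slice.
  print("pos",s["position"],s["tcp_rot"][2],"block",cv2.minAreaRect(q) if len(q) else 0,q.mean(0),"bar",cv2.minAreaRect(q2))
  ret = ret.dtype.type(ret / rcount)
```

servo_tool([
  [0,0,0.09,-0.3,0,0,0],
  [0,0,0.09,-0.8,0,0,0],
  [0,0,0.09,-1.3,0,0,0],
  [0,0,0.09,-1.58,0,0,0],
  [0,0,0.09,-1.58,0,0,0],
  [0.5,0,0.09,-1.58,0,0,0],
  [1,0,0.09,-1.58,0,0,0],
  [1,0,0.09,-1.58,0,0,0],
], newtons=80)

```text
clock: 4.25
position: [0.5551, -0.2058, 0.1057]
tcp_rot: [3.141, -0.001, 0.031]
ft_force: [0.0, 0.2, -0.4]
grip_width: 0.0322
gripper_force: 0.0
```

servo_tool([
  [1,0,0,0,0,0,0],
  [1,0,0,0,0,0,0],
  [1,0,0,0,0,0,0],
  [1,0,0,0.1,0,0,0],
  [1,0,0,0.5,0,0,0],
  [1,0,0,1.2,0,0,0],
  [1,0,0,1.9,0,0,0],
  [1,0,0,2.1,0,0,0],
])

```text
clock: 5.25
position: [0.5564, -0.206, 0.2342]
tcp_rot: [3.14, -0.005, 0.031]
ft_force: [0.6, -0.2, -0.5]
grip_width: -0.0
gripper_force: 0.0
```

```bash
python3 - <<'E'
from rig import observe,capture
from h import *
s=observe();c=capture("wrist");cv2.imwrite("pics/w4.png",c["frame"][:,:,::-1])
print(s)
E
```

```text
{'clock': 5.25, 'joint_pos': array([ 0.382267  ,  0.61678158, -0.18073547,  1.64494129,  0.13499965,
        0.88636481, -1.39032986]), 'joint_velocities': array([ 0.00922671, -0.07029902, -0.01147416, -0.06793265, -0.03074243,
        0.20474506,  0.02756407]), 'effort': array([ 3.79651075e-02, -5.10981095e+01, -9.78346691e-01, -1.59678018e+01,
        1.87639380e-02, -3.99703206e-02, -4.28847416e-03]), 'position': array([ 0.55636939, -0.2060158 ,  0.23423123]), 'tcp_rot': array([ 3.13980296, -0.00540217,  0.03124371]), 'ft_force': array([ 0.5653452 , -0.20954347, -0.54589058]), 'wrist_torque': array([-0.00635175, -0.0332425 , -0.00342409]), 'gripper_force': 0.0, 'grip_width': -4.783184988268403e-05}
```

View pics/w4.png

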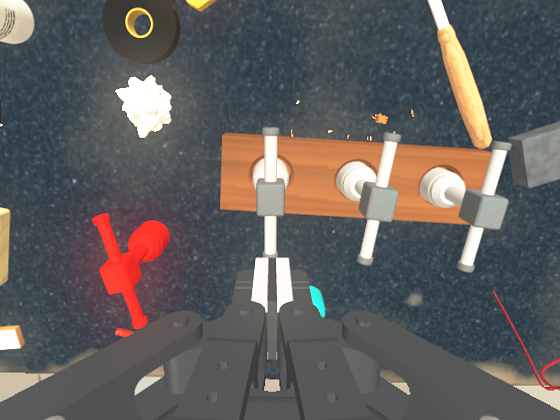

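The picture shows the jaws shut and empty, with the wrench still upright in the stand, its block at (270,195). I'll re-measure before regripping.

```bash
python3 - <<'E'
from rig import observe,capture
from h import *
s=observe();c=capture("wrist");W=wristW(c,s)
P=cloud(c,W)
for n,(x0,y0,x1,y1) in dict(top=(260,185,280,205),bar1=(266,135,275,165),bar2=(266,220,275,245),stand=(310,160,330,200),sock=(258,162,264,178),mid=(372,193,388,210),bench=(330,250,350,280)).items():
    q=P[y0:y1,x0:x1].reshape(-1,3);print(n,np.median(q,0))
print(c["cx"],c["cy"])
m=((P[...,2]>.095)&(P[...,2]<.135)).astype(np.uint8);m[:, :240]=0;m[:,300:]=0;m[262:]=0
v,u=np.nonzero(m);print(v.min(),v.max());w=[(r,(m[r]).sum(),np.nonzero(m[r])[0].mean()) for r in range(v.min(),v.max(),6)];print(w)
c=capture("side");Wi=np.linalg.inv(c["world_from_camera"]);p=Wi@np.array([.555,-.206,.121,1]);u=c["cx"]+c["fx"]*p[0]/-p[2];v=c["cy"]-c["fy"]*p[1]/-p[2];print(u,v)
E
```

```text
top [ 0.55886658 -0.20451903  0.12026573]
bar1 [ 0.59198618 -0.20404426  0.11058562]
bar2 [ 0.52523745 -0.2060302   0.11063278]
stand [ 0.55350282 -0.25422179  0.03123576]
sock [ 0.56488692 -0.19555372  0.04843573]
mid [ 0.55647905 -0.28887456  0.12013497]
bench [ 0.44762248 -0.28875447 -0.00084639]
271.7097526276032 209.15218661770623
127 257
[(127, np.uint64(14), np.float64(270.5)), (133, np.uint64(18), np.float64(270.5)), (139, np.uint64(13), np.float64(270.0)), (145, np.uint64(13), np.float64(270.0)), (151, np.uint64(13), np.float64(270.0)), (157, np.uint64(13), np.float64(270.0)), (163, np.uint64(13), np.float64(270.0)), (169, np.uint64(13), np.float64(270.0)), (175, np.uint64(13), np.float64(270.0)), (181, np.uint64(27), np.float64(270.0)), (187, np.uint64(29), np.float64(270.0)), (193, np.uint64(28), np.float64(269.7142857142857)), (199, np.uint64(29), np.float64(270.0)), (205, np.uint64(29), np.float64(270.0)), (211, np.uint64(29), np.float64(270.0)), (217, np.uint64(13), np.float64(270.0)), (223, np.uint64(12), np.float64(269.5)), (229, np.uint64(12), np.float64(269.5)), (235, np.uint64(12), np.float64(269.5)), (241, np.uint64(12), np.float64(269.5)), (247, np.uint64(12), np.float64(269.5)), (253, np.uint64(16), np.float64(269.5))]
303.62817519548383 173.30216466715729
```

servo_tool([
  [0,0.03,0,0,0,0,0],
  [0,0.03,0,0,0,0,0],
  [0,0.03,0.01,-0.2,0,0,0],
  [0,0.03,0.01,-0.7,0,0,0],
  [0,0.03,0.01,-1.3,0,0,0],
  [0,0.03,0.01,-1.8,0,0,0],
  [0,0.03,0.01,-2.12,0,0,0],
  [1,0.03,0.01,-2.12,0,0,0],
])

```text
clock: 6.4
position: [0.5547, -0.2043, 0.1015]
tcp_rot: [-3.14, 0.005, 0.032]
ft_force: [-0.7, 0.3, -0.2]
grip_width: 0.0701
gripper_force: 0.0
```

servo_tool([
  [1,0,0,0,0,0,0],
  [1,0,0,0,0,0,0],
  [1,0,0,0,0,0,0],
  [1,0,0,0,0,0,0],
  [1,0,0,0,0,0,0],
  [1,0,0,0,0,0,0],
  [1,0,0,0,0,0,0],
  [1,0,0,0,0,0,0],
], newtons=80)

```text
clock: 7.4
position: [0.5565, -0.205, 0.1038]
tcp_rot: [3.142, 0.0, 0.031]
ft_force: [-0.5, 0.8, 0.1]
grip_width: 0.0002
gripper_force: 0.0
```

```bash
python3 - <<'E'
from rig import observe,capture
from h import *
c=capture("wrist");a=c["frame"];d=capture("side");b=cv2.resize(d["frame"][120:240,260:400],(490,420),interpolation=cv2.INTER_CUBIC)
np.savez("w5.npz",**c);np.savez("s5.npz",**d)
cv2.imwrite("pics/w5.png",cv2.resize(np.hstack([a[:,130:440],b]),None,fx=1,fy=1)[:,:,::-1])
E
```

```text
(no output)
```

View pics/w5.png

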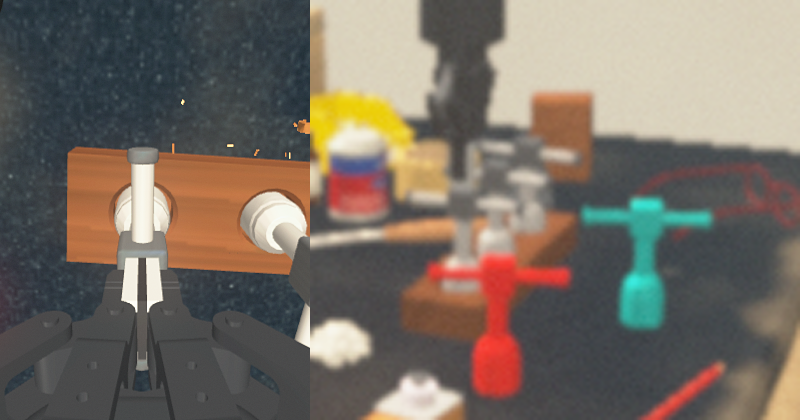

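The wrist crop shows the block's front edge at (142,250) with the shut finger pads above and behind it. The side crop suggests the fingers end above the block. I'll check with depth.

```bash
python3 - <<'E'
from h import *
from rig import observe
s=observe();c=dict(np.load("w5.npz"));W=wristW(c,s);P=cloud(c,W)
for r in range(225,400,10): print(r,[np.round(P[r,k],3).tolist() for k in (262,268,272,276,282)],c["frame"][r,268])
d=dict(np.load("s5.npz"));Q=cloud(d,d["world_from_camera"])
m=(np.hypot(Q[...,0]-.556,Q[...,1]+.205)<.045)&(Q[...,2]>.06);q=Q[m]
for z in np.arange(.08,.24,.01):
    k=q[(q[:,2]>z)&(q[:,2]<z+.01)];print(round(z,3),len(k),k.mean(0).round(3),k.min(0).round(3),k.max(0).round(3)) if len(k) else 0
E
```

```text
225 [[0.575, -0.2, 0.108], [0.576, -0.203, 0.111], [0.576, -0.205, 0.11], [0.575, -0.207, 0.11], [0.575, -0.209, 0.107]] [246 243 231]
235 [[0.57, -0.2, 0.108], [0.572, -0.203, 0.113], [0.571, -0.205, 0.11], [0.571, -0.207, 0.11], [0.57, -0.209, 0.108]] [247 244 231]
245 [[0.567, -0.201, 0.113], [0.567, -0.203, 0.114], [0.568, -0.205, 0.114], [0.567, -0.207, 0.113], [0.567, -0.209, 0.113]] [142 137 130]
255 [[0.566, -0.201, 0.121], [0.566, -0.203, 0.12], [0.566, -0.205, 0.12], [0.566, -0.207, 0.121], [0.566, -0.209, 0.121]] [154 159 153]
265 [[0.567, -0.201, 0.134], [0.567, -0.204, 0.134], [0.567, -0.205, 0.133], [0.567, -0.207, 0.134], [0.567, -0.209, 0.133]] [123 116 107]
275 [[0.568, -0.201, 0.143], [0.567, -0.204, 0.141], [0.567, -0.205, 0.143], [0.567, -0.207, 0.141], [0.567, -0.209, 0.141]] [103  96  90]
285 [[0.567, -0.202, 0.149], [0.567, -0.204, 0.149], [0.567, -0.205, 0.15], [0.567, -0.206, 0.149], [0.567, -0.209, 0.149]] [88 81 77]
295 [[0.567, -0.202, 0.156], [0.567, -0.204, 0.156], [0.567, -0.205, 0.156], [0.567, -0.206, 0.156], [0.567, -0.208, 0.156]] [72 68 66]
305 [[0
[... 1867 characters left out ...]
  0.15 ]
0.15 28 [ 0.553 -0.197  0.155] [ 0.545 -0.212  0.15 ] [ 0.567 -0.186  0.16 ]
0.16 24 [ 0.552 -0.196  0.165] [ 0.543 -0.232  0.161] [ 0.568 -0.179  0.17 ]
0.17 41 [ 0.55  -0.189  0.176] [ 0.542 -0.237  0.17 ] [ 0.566 -0.167  0.18 ]
0.18 38 [ 0.551 -0.189  0.184] [ 0.543 -0.247  0.18 ] [ 0.568 -0.161  0.19 ]
0.19 31 [ 0.544 -0.198  0.195] [ 0.538 -0.247  0.19 ] [ 0.551 -0.163  0.199]
0.2 31 [ 0.543 -0.203  0.205] [ 0.539 -0.248  0.2  ] [ 0.549 -0.181  0.21 ]
0.21 30 [ 0.545 -0.189  0.215] [ 0.537 -0.222  0.21 ] [ 0.575 -0.165  0.219]
0.22 48 [ 0.547 -0.189  0.225] [ 0.536 -0.243  0.22 ] [ 0.575 -0.16   0.23 ]
0.23 58 [ 0.549 -0.187  0.234] [ 0.537 -0.244  0.23 ] [ 0.563 -0.161  0.24 ]
```

Depth shows the pads' lower end at z≈0.124 while the TCP reads 0.104. So the real fingertips sit about 37 mm higher than the stated 17 mm reach implies, and the jaws shut just above the block. I'll open, go 36 mm lower and close.

servo_tool([
  [0,0,0,0.2,0,0,0],
  [0,0,0,0.2,0,0,0],
  [0,0,0,0.2,0,0,0],
  [0,0,0,0.2,0,0,0],
  [0,0,0,-0.1,0,0,0],
  [0,0,0,-0.4,0,0,0],
  [0,0,0,-0.6,0,0,0],
  [0.4,0,0,-0.6,0,0,0],
])

```text
clock: 8.5
position: [0.5556, -0.2047, 0.0666]
tcp_rot: [-3.141, 0.002, 0.031]
ft_force: [-0.3, 0.6, 0.5]
grip_width: 0.0698
gripper_force: 0.0
```

servo_tool([
  [1,0,0,0,0,0,0],
  [1,0,0,0,0,0,0],
  [1,0,0,0,0,0,0],
  [1,0,0,0,0,0,0],
  [1,0,0,0,0,0,0],
  [1,0,0,0,0,0,0],
  [1,0,0,0,0,0,0],
  [1,0,0,0,0,0,0],
], newtons=80)

```text
clock: 9.5
position: [0.5572, -0.2051, 0.0686]
tcp_rot: [3.141, -0.002, 0.031]
ft_force: [0.7, 0.9, 5.8]
grip_width: 0.0208
gripper_force: 79.0
```

```bash
python3 - <<'E'
from rig import *
from h import *
import rig
print(rig.tip_reach)
s=observe();c=capture("wrist");W=wristW(c,s);P=cloud(c,W);np.savez("w6.npz",W=W,**c)
for r in range(215,400,12): print(r,[np.round(P[r,k],3).tolist() for k in (255,272,288)])
E
```

```text
0.017
215 [[0.569, -0.196, 0.039], [0.592, -0.204, 0.112], [0.57, -0.214, 0.04]]
227 [[0.566, -0.197, 0.049], [0.588, -0.205, 0.11], [0.567, -0.214, 0.05]]
239 [[0.561, -0.197, 0.054], [0.584, -0.205, 0.112], [0.562, -0.214, 0.054]]
251 [[0.554, -0.197, 0.052], [0.579, -0.205, 0.112], [0.555, -0.214, 0.053]]
263 [[0.568, -0.199, 0.096], [0.575, -0.205, 0.111], [0.568, -0.212, 0.095]]
275 [[0.567, -0.199, 0.106], [0.57, -0.205, 0.111], [0.568, -0.211, 0.106]]
287 [[0.567, -0.199, 0.115], [0.567, -0.205, 0.115], [0.567, -0.211, 0.115]]
299 [[0.566, -0.2, 0.12], [0.566, -0.205, 0.12], [0.566, -0.211, 0.119]]
311 [[0.561, -0.2, 0.121], [0.561, -0.205, 0.12], [0.561, -0.211, 0.12]]
323 [[0.556, -0.2, 0.12], [0.557, -0.206, 0.121], [0.557, -0.211, 0.121]]
335 [[0.552, -0.2, 0.12], [0.552, -0.206, 0.12], [0.552, -0.211, 0.119]]
347 [[0.546, -0.2, 0.119], [0.547, -0.206, 0.12], [0.547, -0.211, 0.12]]
359 [[0.446, -0.197, -0.001], [0.535, -0.206, 0.111], [0.448, -0.221, 0.0]]
371 [[0.436, -0.197, -0.001], [0.53, -0.206, 0.111], [0.437, -0.221, -0.0]]
383 [[0.426, -0.197, -0.0], [0.523, -0.207, 0.11], [0.425, -0.222, -0.002]]
395 [[0.566, -0.202, 0.162], [0.567, -0.205, 0.163], [0.567, -0.209, 0.163]]
```

Gripped: opening 20.8 mm, 79 N. I'll carry it to the nut with a turn to about 86°.

servo_tool([
  [1,0,0,0.2,0,0,0],
  [1,0,0,0.7,0,0,0],
  [1,0,0,1.3,0,0,0],
  [1,0,0,2.0,0,0,8],
  [1,-0.1,0.3,2.6,0,0,17],
  [1,-0.3,0.9,2.8,0,0,26],
  [1,-0.5,1.6,2.8,0,0,35],
  [1,-0.7,2.4,2.8,0,0,44],
])

```text
clock: 10.55
position: [0.5131, -0.0606, 0.236]
tcp_rot: [-3.141, 0.001, 0.803]
ft_force: [1.1, 1.0, -3.2]
grip_width: 0.0212
gripper_force: 79.3
```

servo_tool([
  [1,-0.2,0.8,0,0,0,9],
  [1,-0.4,1.6,0,0,0,18],
  [1,-0.6,2.3,0,0,0,27],
  [1,-0.7,2.8,-0.2,0,0,36],
  [1,-0.78,3.03,-0.5,0,0,40.6],
  [1,-0.78,3.03,-0.77,0,0,40.6],
  [1,-0.78,3.03,-0.77,0,0,40.6],
  [1,-0.78,3.03,-0.77,0,0,40.6],
])

```text
clock: 11.55
position: [0.4678, 0.1205, 0.1901]
tcp_rot: [3.141, 0.0, 1.507]
ft_force: [-0.2, 0.2, -3.2]
grip_width: 0.0211
gripper_force: 79.0
```

```bash
cat > ob.py <<'E'
from rig import observe
import numpy as np
np.set_printoptions(precision=4,suppress=True)
s=observe();print(s["clock"],s["position"],np.degrees(s["tcp_rot"]),s["ft_force"],s["wrist_torque"],s["gripper_force"],s["grip_width"],s["joint_pos"])
E
python3 ob.py
python3 - <<'E'
from rig import *
from h import *
s=observe();c=capture("wrist");W=wristW(c,s);np.savez("w7.npz",W=W,**c)
t=capture("top");np.savez("t7.npz",**t)
a=c["frame"];b=cv2.resize(t["frame"][190:290,130:260],(546,420))
P=cloud(c,W)
m=(P[...,2]>.18)&(np.hypot(P[...,0]-.4675,P[...,1]-.12)<.06)&(P[...,2]<.25)
for r in range(255,370,12): print(r,np.round(P[r,272],3))
cv2.imwrite("pics/w7.png",np.hstack([a[:,150:404],b])[:,:,::-1])
E
```

```text
11.55 [0.4678 0.1205 0.1901] [179.9748   0.017   86.3584] [-0.1832  0.1684 -3.2145] [-0.0148 -0.0272 -0.0158] 79.00408029556274 0.02114729148399424 [ 0.014   0.5865 -0.5676  1.9962  0.4848  0.6938 -0.9223]
255 [0.469 0.141 0.233]
267 [0.469 0.136 0.232]
279 [0.468 0.131 0.232]
291 [0.468 0.13  0.239]
303 [0.468 0.127 0.242]
315 [0.468 0.123 0.242]
327 [0.468 0.118 0.242]
339 [0.467 0.113 0.241]
351 [0.467 0.109 0.242]
363 [0.466 0.096 0.232]
```

View pics/w7.png

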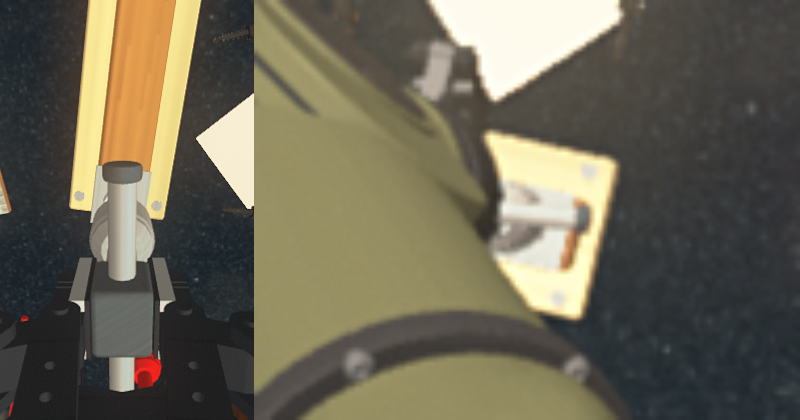

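The wrench hangs straight in the jaws over the nut (bar along y, socket at wrist (122,240)). I'll lower it gently.

servo_tool([
  [1,0,0,-0.2,0,0,0],
  [1,0,0,-0.4,0,0,0],
  [1,0,0,-0.55,0,0,0],
  [1,0,0,-0.65,0,0,0],
  [1,0,0,-0.7,0,0,0],
  [1,0,0,-0.73,0,0,0],
  [1,0,0,-0.76,0,0,0],
  [1,0,0,-0.76,0,0,0],
])

```text
clock: 12.65
position: [0.4679, 0.121, 0.1459]
tcp_rot: [3.139, 0.0, 1.508]
ft_force: [-3.9, -1.9, 16.0]
grip_width: 0.0209
gripper_force: 82.0
```

```bash
python3 ob.py
```

```text
12.65 [0.4679 0.121  0.1459] [179.8797   0.0273  86.4033] [-3.8666 -1.9211 15.9861] [-0.3587  1.2138  0.0269] 82.04580903053284 0.02092604715805887 [-0.0344  0.6518 -0.5019  2.0435  0.5635  0.5811 -0.994 ]
```

Contact at the nut top, about 19 N, with the force pushing −x. I'll nudge that way and add a little push.

servo_tool([
  [1,-0.02,-0.01,0,0,0,0],
  [1,-0.03,-0.01,-0.03,0,0,0],
  [1,-0.03,-0.01,-0.04,0,0,2],
  [1,-0.03,-0.01,-0.04,0,0,4],
  [1,-0.03,-0.01,-0.04,0,0,0],
  [1,-0.03,-0.01,-0.04,0,0,-4],
  [1,-0.03,-0.01,-0.04,0,0,0],
  [1,-0.03,-0.01,-0.04,0,0,0],
])

```text
clock: 13.65
position: [0.4678, 0.1214, 0.1454]
tcp_rot: [3.135, -0.001, 1.508]
ft_force: [-4.9, -2.2, 33.6]
grip_width: 0.0208
gripper_force: 84.4
```

```bash
python3 ob.py
```

```text
13.65 [0.4678 0.1214 0.1454] [179.6287  -0.0743  86.4243] [-4.8778 -2.1834 33.569 ] [-0.4342  1.579  -0.0088] 84.39125776290894 0.02077680531320779 [-0.0369  0.6505 -0.499   2.0487  0.569   0.5722 -0.9999]
```

servo_tool([
  [1,-0.03,0,0,0,0,3],
  [1,-0.02,0.025,0,0,0,0],
  [1,0.01,0.03,0,0,0,-3],
  [1,0.03,0.01,0,0,0,0],
  [1,0.03,-0.02,0,0,0,3],
  [1,0,-0.035,0,0,0,0],
  [1,-0.03,-0.025,0,0,0,-3],
  [1,-0.01,-0.01,0,0,0,0],
])

```text
clock: 14.65
position: [0.4669, 0.1222, 0.1449]
tcp_rot: [3.136, -0.003, 1.509]
ft_force: [-5.4, 0.8, 26.8]
grip_width: 0.0208
gripper_force: 83.5
```

```bash
python3 ob.py
```

```text
14.65 [0.4669 0.1222 0.1449] [179.6683  -0.1895  86.481 ] [-5.4394  0.8107 26.7941] [ 0.1261  1.7399 -0.3547] 83.5228979587555 0.020800454351777055 [-0.037   0.6511 -0.4998  2.0511  0.5692  0.569  -1.0005]
```

servo_tool([
  [1,-0.01,0.02,0,0,0,2],
  [1,-0.02,0.03,0,0,0,0],
  [1,-0.02,0.04,0,0,0,-3],
  [1,-0.02,0.05,0,0,0,-3],
  [1,-0.03,0.05,-0.01,0,0,0],
  [1,-0.04,0.05,-0.02,0,0,3],
  [1,-0.04,0.04,-0.02,0,0,3],
  [1,-0.03,0.03,-0.02,0,0,0],
])

```text
clock: 15.65
position: [0.4665, 0.1227, 0.1447]
tcp_rot: [3.133, -0.002, 1.508]
ft_force: [-4.7, -2.7, 35.1]
grip_width: 0.0213
gripper_force: 84.8
```

```bash
python3 ob.py
```

```text
15.65 [0.4665 0.1227 0.1447] [179.498   -0.1058  86.3735] [-4.6531 -2.7378 35.1059] [-0.7011  1.2348  0.3205] 84.81776475906372 0.02131719322962271 [-0.0423  0.6497 -0.4959  2.0542  0.5733  0.565  -1.009 ]
```

It rests about 2 mm down on the bevel everywhere, so this one is too small. I'll return it to pocket 0.

servo_tool([
  [1,0,0,0.3,0,0,0],
  [1,0,0,0.9,0,0,0],
  [1,0,-0.2,1.4,0,0,-8],
  [1,0.2,-0.6,1.6,0,0,-17],
  [1,0.4,-1.3,1.6,0,0,-26],
  [1,0.6,-2.1,1.6,0,0,-35],
  [1,0.8,-2.9,1.6,0,0,-44],
  [1,1.0,-3.7,1.6,0,0,-53],
])

```text
clock: 16.65
position: [0.5237, -0.102, 0.2367]
tcp_rot: [3.141, -0.001, 0.578]
ft_force: [1.1, 0.0, -3.7]
grip_width: 0.0215
gripper_force: 79.2
```

servo_tool([
  [1,0.2,-0.7,0,0,0,-9],
  [1,0.4,-1.3,0,0,0,-18],
  [1,0.5,-1.6,0,0,0,-27],
  [1,0.55,-1.74,-0.5,0,0,-31.6],
  [1,0.55,-1.74,-1.1,0,0,-31.6],
  [1,0.55,-1.74,-1.7,0,0,-31.6],
  [1,0.55,-1.74,-1.7,0,0,-31.6],
  [1,0.55,-1.74,-1.7,0,0,-31.6],
])

```text
clock: 17.65
position: [0.5575, -0.2051, 0.1356]
tcp_rot: [3.141, -0.002, 0.032]
ft_force: [0.4, -0.7, -3.4]
grip_width: 0.0211
gripper_force: 79.0
```

```bash
python3 ob.py; python3 - <<'E'
from rig import *
from h import *
c=capture("side");Q=cloud(c,c["world_from_camera"])
m=(np.hypot(Q[...,0]-.556,Q[...,1]+.205)<.04);
q=Q[m&(Q[...,2]>.05)&(Q[...,2]<.15)]
for z in np.arange(.05,.15,.01):
    k=q[(q[:,2]>z)&(q[:,2]<z+.01)];print(round(z,3),len(k),k.mean(0).round(3),k.min(0).round(3),k.max(0).round(3)) if len(k) else 0
E
```

```text
17.65 [ 0.5575 -0.2051  0.1356] [179.9693  -0.1219   1.8054] [ 0.3757 -0.6937 -3.3613] [ 0.0289 -0.0678 -0.0035] 79.0379798412323 0.021096979346481626 [ 0.3713  0.7452 -0.1676  1.737   0.1825  0.6723 -1.4348]
0.08 28 [ 0.55  -0.192  0.085] [ 0.539 -0.212  0.082] [ 0.568 -0.184  0.09 ]
0.09 41 [ 0.55  -0.191  0.095] [ 0.538 -0.213  0.09 ] [ 0.568 -0.179  0.099]
0.1 40 [ 0.55  -0.192  0.105] [ 0.537 -0.214  0.101] [ 0.569 -0.181  0.11 ]
0.11 38 [ 0.553 -0.193  0.115] [ 0.539 -0.205  0.111] [ 0.569 -0.185  0.12 ]
0.12 26 [ 0.553 -0.198  0.124] [ 0.544 -0.208  0.12 ] [ 0.564 -0.187  0.13 ]
0.13 16 [ 0.554 -0.2    0.135] [ 0.548 -0.205  0.131] [ 0.563 -0.196  0.14 ]
0.14 13 [ 0.556 -0.2    0.144] [ 0.549 -0.205  0.14 ] [ 0.563 -0.194  0.15 ]
```

servo_tool([
  [1,0,0,-0.3,0,0,0],
  [1,0,0,-0.55,0,0,0],
  [1,0,0,-0.75,0,0,0],
  [1,0,0,-0.9,0,0,0],
  [1,0,0,-1.0,0,0,0],
  [1,0,0,-1.07,0,0,0],
  [1,0,0,-1.1,0,0,0],
  [1,0,0,-1.1,0,0,0],
])

```text
clock: 18.7
position: [0.5567, -0.2051, 0.0686]
tcp_rot: [3.141, -0.001, 0.031]
ft_force: [-0.2, -0.7, -3.9]
grip_width: 0.0207
gripper_force: 79.5
```

```bash
python3 ob.py
```

```text
18.7 [ 0.5567 -0.2051  0.0686] [179.9844  -0.0314   1.7962] [-0.2023 -0.7147 -3.9031] [0.0258 0.0323 0.0236] 79.53775405883789 0.02074611598635599 [ 0.3559  0.8445 -0.1414  1.7766  0.2085  0.5344 -1.4579]
```

servo_tool([
  [1,0,0,-0.03,0,0,0],
  [0,0,0,-0.02,0,0,0],
  [0,0,0,-0.02,0,0,0],
  [0,0,0,-0.02,0,0,0],
  [0,0,0,0.3,0,0,0],
  [0,0,0,1.0,0,0,0],
  [0,0,0,1.6,0,0,0],
  [0,-0.02,-0.5,1.8,0,0,-4],
])

```text
clock: 19.7
position: [0.5576, -0.2324, 0.179]
tcp_rot: [-3.14, -0.005, -0.035]
ft_force: [0.5, -0.4, 0.3]
grip_width: 0.085
gripper_force: 0.0
```

servo_tool([
  [0,-0.02,-0.7,0,0,0,-2.8],
  [0,-0.02,-0.93,0,0,0,-2.8],
  [0,-0.02,-0.93,0,0,0,-2.8],
  [0,-0.02,-0.93,0,0,0,-2.8],
  [0,-0.02,-0.93,0,0,0,-2.8],
  [0,-0.02,-0.93,0,0,0,-2.8],
  [0,-0.02,-0.93,0,0,0,-2.8],
  [0,-0.02,-0.93,0,0,0,-2.8],
])

```text
clock: 20.7
position: [0.5541, -0.2906, 0.1764]
tcp_rot: [3.142, -0.0, -0.087]
ft_force: [0.3, 0.1, 0.3]
grip_width: 0.0853
gripper_force: 0.0
```

```bash
sed -i 's/np.ones((35,35)/np.ones((25,25)/' blk.py; python3 blk.py w8 .5535 -.291; python3 - <<'E'
from h import *
c=dict(np.load("w8.npz"));P=cloud(c,c["W"])
for n,(x,y) in dict(w0=(.555,-.205),w1=(.5535,-.291),w2=(.551,-.376)).items():
    m=(np.hypot(P[...,0]-x,P[...,1]-y)<.06)&(P[...,2]>.106)&(P[...,2]<.116)
    q=P[m];e=np.linalg.eigh(np.cov(q[:,:2].T))[1][:,1]
    t=P[(np.hypot(P[...,0]-x,P[...,1]-y)<.03)&(abs(P[...,2]-.121)<.003)]
    print(n,cv2.minAreaRect((q[:,:2]*1000).astype(np.float32)),np.degrees(np.arctan(e[1]/e[0])),"top",len(t),(t.min(0)+t.max(0))/2,t[:,2].mean())
E
```

```text
pos [ 0.55410983 -0.29063094  0.17644221] -0.08709044624641238 block ((554.8016357421875, -292.72802734375), (19.136030197143555, 18.0474910736084), 85.0409164428711) [ 555.0364  -292.84662] bar ((553.5187377929688, -291.49713134765625), (22.500761032104492, 108.62187194824219), 84.29320526123047)
w0 ((554.6195068359375, -207.16175842285156), (108.69197845458984, 21.176279067993164), 7.876816272735596) 3.4263853117860767 top 1341 [ 0.55491714 -0.20563385  0.12004308] 0.12012028336728091
w1 ((553.257080078125, -292.2443542480469), (21.56534194946289, 107.76453399658203), 87.88758850097656) -5.840959923628435 top 1351 [ 0.55368064 -0.29125783  0.12003562] 0.12001157297289557
w2 ((554.5501708984375, -376.07733154296875), (20.850942611694336, 98.05882263183594), 79.16152954101562) -6.087636861784876 top 1377 [ 0.54986001 -0.37663011  0.11995375] 0.11996619972607651
```

w0 stands upright again (block top level at 0.120). Now I'll grip w1.

servo_tool([
  [0,0.01,-0.01,-0.4,0,0,-0.8],
  [0,0.01,-0.01,-1.0,0,0,-0.8],
  [0,0.01,-0.01,-1.6,0,0,-0.8],
  [0,0.01,-0.01,-1.82,0,0,-0.8],
  [1,0.01,-0.01,-1.82,0,0,-0.8],
  [1,0.01,-0.01,-1.82,0,0,-0.8],
  [1,0.01,-0.01,-1.82,0,0,-0.8],
  [1,0.01,-0.01,-1.82,0,0,-0.8],
])

```text
clock: 21.75
position: [0.5555, -0.2917, 0.0685]
tcp_rot: [3.141, -0.002, -0.101]
ft_force: [0.1, 0.5, 5.1]
grip_width: 0.0211
gripper_force: 78.2
```

servo_tool([
  [1,0,0,0,0,0,0],
  [1,0,0,0,0,0,0],
  [1,0,0,0,0,0,0],
  [1,0,0,0.2,0,0,0],
  [1,0,0,0.7,0,0,0],
  [1,0,0,1.4,0,0,0],
  [1,0,0,2.1,0,0,8],
  [1,0,0,2.7,0,0,16],
])

```text
clock: 22.75
position: [0.5542, -0.2913, 0.231]
tcp_rot: [3.141, 0.0, 0.183]
ft_force: [0.3, 0.2, -3.3]
grip_width: 0.021
gripper_force: 78.9
```

```bash
python3 ob.py
```

```text
22.75 [ 0.5542 -0.2913  0.231 ] [179.9728   0.0154  10.4647] [ 0.3464  0.2313 -3.2962] [-0.0183 -0.0187 -0.0058] 78.87686133384705 0.02101556545064488 [ 0.549   0.6735 -0.2524  1.5373  0.1926  0.9552 -1.1502]
```

servo_tool([
  [1,-0.1,0.5,0,0,0,9],
  [1,-0.3,1.3,0,0,0,18],
  [1,-0.5,2.2,0,0,0,27],
  [1,-0.7,3.1,0,0,0,36],
  [1,-0.9,4.0,0,0,0,45],
  [1,-1.1,4.9,0,0,0,54],
  [1,-1.3,5.7,0,0,0,63],
  [1,-1.42,6.4,0,0,0,71],
])

```text
clock: 23.75
position: [0.4683, 0.094, 0.2296]
tcp_rot: [-3.142, 0.001, 1.423]
ft_force: [1.1, -0.4, -3.4]
grip_width: 0.021
gripper_force: 78.9
```

servo_tool([
  [1,-0.05,0.48,-0.3,0,0,5],
  [1,-0.05,0.48,-0.7,0,0,5],
  [1,-0.05,0.48,-1.07,0,0,5],
  [1,-0.05,0.48,-1.2,0,0,5],
  [1,-0.05,0.48,-1.3,0,0,5],
  [1,-0.05,0.48,-1.37,0,0,5],
  [1,-0.05,0.48,-1.43,0,0,5],
  [1,-0.05,0.48,-1.46,0,0,5],
])

```text
clock: 24.75
position: [0.4666, 0.1214, 0.1417]
tcp_rot: [3.141, -0.0, 1.504]
ft_force: [0.3, 0.4, -2.8]
grip_width: 0.021
gripper_force: 78.7
```

```bash
python3 ob.py
```

```text
24.75 [0.4666 0.1214 0.1417] [179.9741  -0.0041  86.1871] [ 0.2931  0.3673 -2.8293] [ 0.0107 -0.0245 -0.0317] 78.69776844978333 0.020980325416705508 [-0.0324  0.6598 -0.5072  2.0488  0.58    0.5746 -1.0154]
```

No contact 5 mm below the nut top, so it is going over. Lower to the plate.

servo_tool([
  [1,0,0,-0.03,0,0,0],
  [1,0,0,-0.06,0,0,0],
  [1,0,0,-0.09,0,0,0],
  [1,0,0,-0.12,0,0,0],
  [1,0,0,-0.14,0,0,0],
  [1,0,0,-0.15,0,0,0],
  [1,0,0,-0.16,0,0,0],
  [1,0,0,-0.16,0,0,0],
])

```text
clock: 25.75
position: [0.4666, 0.1216, 0.1334]
tcp_rot: [3.14, 0.0, 1.505]
ft_force: [-3.5, -1.3, 13.1]
grip_width: 0.0211
gripper_force: 81.5
```

```bash
python3 ob.py
```

```text
25.75 [0.4666 0.1216 0.1334] [179.9168   0.0263  86.2063] [-3.5074 -1.3001 13.0891] [-0.3267  0.8498  0.001 ] 81.53797388076782 0.02107825597644458 [-0.044   0.6722 -0.4916  2.0572  0.597   0.5524 -1.0311]
```

Seated with about 16 N push. Turn clockwise 20° and read the torque.

servo_tool([
  [1,0,0,0,0,0,-3],
  [1,0,0,0,0,0,-6],
  [1,0,0,0,0,0,-9],
  [1,0,0,0,0,0,-12],
  [1,0,0,0,0,0,-15],
  [1,0,0,0,0,0,-18],
  [1,0,0,0,0,0,-20],
  [1,0,0,0,0,0,-20],
])

```text
clock: 26.75
position: [0.468, 0.1222, 0.1334]
tcp_rot: [3.138, -0.003, 1.155]
ft_force: [0.0, -1.1, 8.9]
grip_width: 0.0208
gripper_force: 80.6
```

```bash
python3 ob.py
```

```text
26.75 [0.468  0.1222 0.1334] [179.8172  -0.1446  66.2024] [ 0.0064 -1.1088  8.9292] [-0.1559  0.0792  0.0308] 80.63876867294312 0.02081875474227637 [-0.1047  0.6579 -0.3917  2.0585  0.4981  0.5121 -1.2777]
```

servo_tool([
  [1,0,0,0,0,0,-3],
  [1,0,0,0,0,0,-6],
  [1,0,0,0,0,0,-9],
  [1,0,0,0,0,0,-12],
  [1,0,0,0,0,0,-16],
  [1,0,0,0,0,0,-20],
  [1,0,0,0,0,0,-24],
  [1,0,0,0,0,0,-28],
])

```text
clock: 27.75
position: [0.4684, 0.1223, 0.1335]
tcp_rot: [3.14, -0.004, 0.665]
ft_force: [0.5, -0.5, 8.3]
grip_width: 0.0209
gripper_force: 80.6
```

```bash
python3 ob.py
```

```text
27.75 [0.4684 0.1223 0.1335] [179.9074  -0.2532  38.1086] [ 0.4849 -0.4534  8.2756] [-0.1359 -0.0589  0.1435] 80.57243585586548 0.02092863325579043 [-0.1901  0.6443 -0.2545  2.0626  0.3418  0.4693 -1.6074]
```

servo_tool([
  [1,0,0,0,0,0,-4],
  [1,0,0,0,0,0,-8],
  [1,0,0,0,0,0,-12],
  [1,0,0,0,0,0,-16],
  [1,0,0,0,0,0,-20],
  [1,0,0,0,0,0,-24],
  [1,0,0,0,0,0,-28],
  [1,0,0,0,0,0,-28],
])

```text
clock: 28.75
position: [0.4683, 0.1222, 0.1334]
tcp_rot: [-3.141, -0.004, 0.178]
ft_force: [0.1, -0.4, 8.6]
grip_width: 0.0213
gripper_force: 80.6
```

```bash
python3 ob.py
```

```text
28.75 [0.4683 0.1222 0.1334] [-179.9754   -0.2553   10.1795] [ 0.065  -0.4295  8.6106] [-0.1563  0.0429 -0.0803] 80.63157677650452 0.021288693855616773 [-0.2739  0.638  -0.1216  2.0668  0.171   0.4415 -1.9194]
```

It spins freely with no stop, so w1 is the wide one. Return it to the middle pocket; the third wrench should fit.

servo_tool([
  [1,0,0,0.3,0,0,0],
  [1,0,0,0.9,0,0,0],
  [1,0,-0.1,1.5,0,0,-4],
  [1,0.2,-0.7,1.6,0,0,-8],
  [1,0.4,-1.6,1.6,0,0,-12],
  [1,0.6,-2.5,1.6,0,0,-16],
  [1,0.8,-3.4,1.6,0,0,-16],
  [1,1.0,-4.3,1.6,0,0,-16],
])

```text
clock: 29.75
position: [0.5265, -0.1379, 0.2279]
tcp_rot: [-3.141, 0.0, -0.101]
ft_force: [1.3, 0.6, -2.8]
grip_width: 0.021
gripper_force: 78.9
```

servo_tool([
  [1,0.2,-0.9,0,0,0,0],
  [1,0.35,-1.8,0,0,0,0],
  [1,0.47,-2.4,0,0,0,0],
  [1,0.47,-2.58,-0.3,0,0,0],
  [1,0.47,-2.58,-0.9,0,0,0],
  [1,0.47,-2.58,-1.5,0,0,0],
  [1,0.47,-2.58,-1.7,0,0,0],
  [1,0.47,-2.58,-1.7,0,0,0],
])

```text
clock: 30.75
position: [0.5543, -0.2903, 0.1253]
tcp_rot: [-3.141, 0.002, -0.1]
ft_force: [0.1, 0.7, -1.7]
grip_width: 0.0213
gripper_force: 78.8
```

```bash
python3 ob.py;  python3 - <<'E'
from rig import *
from nut import *
c=capture("top");np.savez("t9.npz",**c)
try: print(nut(c,c["world_from_camera"],193,243))
except Exception as e: print(e)
E
```

```text
30.75 [ 0.5543 -0.2903  0.1253] [-179.9378    0.0982   -5.7436] [ 0.1189  0.6902 -1.707 ] [-0.0568 -0.0643  0.0341] 78.75389814376831 0.02129230123254601 [ 0.4628  0.7947 -0.0977  1.6417  0.1058  0.7123 -1.3571]
(array([0.46804639, 0.11957741]), np.float64(27.429615939526872), 373.0145484737586, (np.float64(192.8725057559478), np.float64(242.42910590943976)))
```

servo_tool([
  [1,0,0,-0.3,0,0,0],
  [1,0,0,-0.6,0,0,0],
  [1,0,0,-0.8,0,0,0],
  [1,0,0,-0.9,0,0,0],
  [1,0,0,-0.97,0,0,0],
  [1,0,0,-0.98,0,0,0],
  [1,0,0,-0.98,0,0,0],
  [1,0,0,-0.98,0,0,0],
])

```text
clock: 31.8
position: [0.5547, -0.2914, 0.0685]
tcp_rot: [3.141, -0.0, -0.101]
ft_force: [-2.4, 2.4, 5.8]
grip_width: 0.0209
gripper_force: 80.3
```

```bash
python3 ob.py
```

```text
31.8 [ 0.5547 -0.2914  0.0685] [179.9859  -0.0205  -5.8091] [-2.3708  2.4158  5.8135] [0.423  0.6693 0.0585] 80.31331658363342 0.020909634054966524 [ 0.4578  0.8751 -0.087   1.6723  0.1188  0.599  -1.3685]
```

servo_tool([
  [0,0,0,0,0,0,0],
  [0,0,0,0,0,0,0],
  [0,0,0,0,0,0,0],
  [0,0,0,0.4,0,0,0],
  [0,0,0,1.1,0,0,0],
  [0,0,0,1.7,0,0,0],
  [0,-0.04,-0.7,1.8,0,0,-0.5],
  [0,-0.07,-1.42,1.8,0,0,-0.5],
])

```text
clock: 32.8
position: [0.5515, -0.3774, 0.1767]
tcp_rot: [3.141, -0.002, -0.108]
ft_force: [0.3, -0.3, -0.9]
grip_width: 0.0856
gripper_force: 0.0
```

servo_tool([
  [0,0,0,0,0,0,0],
  [0,0,0,0,0,0,0],
  [0,0,0,0,0,0,0],
  [0,0,0,0,0,0,0],
  [0,0,0,0,0,0,0],
  [0,0,0,0,0,0,0],
  [0,0,0,0,0,0,0],
  [0,0,0,0,0,0,0],
])

```text
clock: 33.8
position: [0.5504, -0.3766, 0.1752]
tcp_rot: [3.141, 0.0, -0.11]
ft_force: [0.1, 0.9, -0.1]
grip_width: 0.0853
gripper_force: 0.0
```

```bash
python3 ob.py; python3 - <<'E'
from rig import *
from h import *
s=observe();c=capture("wrist");P=cloud(c,wristW(c,s))
for n,(x,y) in dict(w1=(.5535,-.291),w2=(.551,-.376)).items():
    r=np.hypot(P[...,0]-x,P[...,1]-y)
    q=P[(r<.056)&(P[...,2]>.106)&(P[...,2]<.116)];e=np.linalg.eigh(np.cov(q[:,:2].T))[1][:,1]
    t=P[(r<.03)&(abs(P[...,2]-.121)<.003)]
    print(n,np.degrees(np.arctan(e[1]/e[0])),"top",len(t),(t.min(0)+t.max(0))/2,t[:,2].mean(),cv2.minAreaRect((t[:,:2]*1000).astype(np.float32)))
E
```

```text
33.8 [ 0.5504 -0.3766  0.1752] [179.9937   0.0007  -6.3044] [ 0.1346  0.8934 -0.1032] [0.0078 0.044  0.0225] 0.0 0.08526595827511115 [ 0.5882  0.7846 -0.111   1.466   0.1005  0.8965 -1.2343]
w1 -4.186205100404322 top 1353 [ 0.55283346 -0.29150483  0.12023874] 0.12010685302186647 ((552.9218139648438, -291.786376953125), (22.059284210205078, 26.23200225830078), 82.07492065429688)
w2 -5.470987346731644 top 1358 [ 0.54984344 -0.37685015  0.12027354] 0.1200467668742004 ((549.8508911132812, -376.7951965332031), (21.509075164794922, 25.539348602294922), 84.4696044921875)
```

w1 is upright in its pocket. Grip w2.

servo_tool([
  [0,0,0,-0.4,0,0,0.8],
  [0,0,0,-1.0,0,0,0.8],
  [0,0,0,-1.6,0,0,0.8],
  [0,0,0,-1.8,0,0,0.8],
  [1,0,0,-1.8,0,0,0.8],
  [1,0,0,-1.8,0,0,0.8],
  [1,0,0,-1.8,0,0,0.8],
  [1,0,0,-1.8,0,0,0.8],
], newtons=100)

```text
clock: 34.85
position: [0.5515, -0.3772, 0.0687]
tcp_rot: [3.14, -0.003, -0.096]
ft_force: [0.5, -0.3, 4.3]
grip_width: 0.0206
gripper_force: 98.3
```

servo_tool([
  [1,0,0,0,0,0,0],
  [1,0,0,0,0,0,0],
  [1,0,0,0,0,0,0],
  [1,0,0,0.2,0,0,0],
  [1,0,0,0.7,0,0,0],
  [1,0,0,1.4,0,0,0],
  [1,0,0,2.1,0,0,8],
  [1,0,0,2.7,0,0,16],
])

```text
clock: 35.85
position: [0.55, -0.3764, 0.2309]
tcp_rot: [3.141, 0.0, 0.188]
ft_force: [0.6, 0.4, -1.7]
grip_width: 0.0209
gripper_force: 98.6
```

```bash
python3 ob.py
```

```text
35.85 [ 0.55   -0.3764  0.2309] [179.9855   0.0277  10.7604] [ 0.644   0.3824 -1.7356] [-0.019  -0.0512 -0.0516] 98.59297156333923 0.020878701976049425 [ 0.6354  0.7299 -0.2048  1.4037  0.1599  1.0244 -0.9848]
```

servo_tool([
  [1,0,0.5,0,0,0,9],
  [1,-0.1,1.3,0,0,0,18],
  [1,-0.2,2.2,0,0,0,27],
  [1,-0.4,3.1,0,0,0,36],
  [1,-0.6,4.0,0,0,0,45],
  [1,-0.8,4.9,0,0,0,54],
  [1,-1.0,5.8,0,0,0,63],
  [1,-1.2,6.7,0,0,0,70],
])

```text
clock: 36.85
position: [0.4776, 0.0265, 0.2295]
tcp_rot: [3.141, 0.001, 1.409]
ft_force: [1.4, 0.4, -2.3]
grip_width: 0.0207
gripper_force: 98.6
```

servo_tool([
  [1,-0.1,0.8,0,0,0,4],
  [1,-0.19,1.4,0,0,0,6.3],
  [1,-0.19,1.6,-0.4,0,0,6.3],
  [1,-0.19,1.6,-0.9,0,0,6.3],
  [1,-0.19,1.6,-1.2,0,0,6.3],
  [1,-0.19,1.6,-1.32,0,0,6.3],
  [1,-0.19,1.6,-1.4,0,0,6.3],
  [1,-0.19,1.6,-1.43,0,0,6.3],
])

```text
clock: 37.85
position: [0.4674, 0.1215, 0.1438]
tcp_rot: [3.141, -0.0, 1.515]
ft_force: [-1.8, -0.4, -2.9]
grip_width: 0.0209
gripper_force: 98.6
```

```bash
python3 ob.py
```

```text
37.85 [0.4674 0.1215 0.1438] [179.9467  -0.0118  86.7855] [-1.7736 -0.3724 -2.9008] [-0.0878  0.0051 -0.0235] 98.55520248413086 0.020926590201687956 [-0.0573  0.6497 -0.4653  2.0466  0.5341  0.563  -0.9572]
```

servo_tool([
  [1,0,0,-0.03,0,0,0],
  [1,0,0,-0.06,0,0,0],
  [1,0,0,-0.09,0,0,0],
  [1,0,0,-0.12,0,0,0],
  [1,0,0,-0.15,0,0,0],
  [1,0,0,-0.17,0,0,0],
  [1,0,0,-0.19,0,0,0],
  [1,0,0,-0.19,0,0,0],
])

```text
clock: 38.85
position: [0.4672, 0.1214, 0.1335]
tcp_rot: [3.14, 0.001, 1.515]
ft_force: [-3.6, -2.4, 14.9]
grip_width: 0.0205
gripper_force: 101.2
```

```bash
python3 ob.py
```

```text
38.85 [0.4672 0.1214 0.1335] [179.9104   0.0363  86.8028] [-3.5787 -2.3516 14.8512] [-0.3415  0.963  -0.0066] 101.21176958084106 0.020541004526080566 [-0.0706  0.6653 -0.4469  2.0569  0.5529  0.5357 -0.9745]
```

Seated on the plate. Turn clockwise.

servo_tool([
  [1,0,0,0,0,0,-4],
  [1,0,0,0,0,0,-8],
  [1,0,0,0,0,0,-12],
  [1,0,0,0,0,0,-16],
  [1,0,0,0,0,0,-20],
  [1,0,0,0,0,0,-24],
  [1,0,0,0,0,0,-28],
  [1,0,0,0,0,0,-32],
])

```text
clock: 39.85
position: [0.4675, 0.1216, 0.1335]
tcp_rot: [3.14, -0.001, 0.956]
ft_force: [-2.4, -1.4, 13.1]
grip_width: 0.0207
gripper_force: 101.1
```

```bash
python3 ob.py
```

```text
39.85 [0.4675 0.1216 0.1335] [179.8864  -0.0584  54.7963] [-2.3569 -1.4129 13.1003] [-0.3153  0.6337  0.4646] 101.06319665908813 0.02069093022259325 [-0.1684  0.6469 -0.2889  2.0615  0.3823  0.4817 -1.3577]
```

servo_tool([
  [1,0,0,0,0,0,-3],
  [1,0,0,0,0,0,-6],
  [1,0,0,0,0,0,-9],
  [1,0,0,0,0,0,-12],
  [1,0,0,0,0,0,-14],
  [1,0,0,0,0,0,-16],
  [1,0,0,0,0,0,-18],
  [1,0,0,0,0,0,-20],
])

```text
clock: 40.85
position: [0.4679, 0.1213, 0.1335]
tcp_rot: [3.14, -0.002, 0.608]
ft_force: [-1.3, -1.7, 12.7]
grip_width: 0.0204
gripper_force: 101.0
```

```bash
python3 ob.py
```

```text
40.85 [0.4679 0.1213 0.1335] [179.8959  -0.1029  34.8398] [-1.3172 -1.736  12.7022] [-0.4809  0.4892  0.4657] 101.00508570671082 0.020416411341566704 [-0.2286  0.6404 -0.1923  2.0642  0.2647  0.4576 -1.5844]
```

Torque is 0.47 N·m, so the nut is turning. Continue in smaller steps.

servo_tool([
  [1,0,0,0,0,0,-1],
  [1,0,0,0,0,0,-2],
  [1,0,0,0,0,0,-3],
  [1,0,0,0,0,0,-4],
  [1,0,0,0,0,0,-5],
  [1,0,0,0,0,0,-6],
  [1,0,0,0,0,0,-7],
  [1,0,0,0,0,0,-8],
])

```text
clock: 41.85
position: [0.4679, 0.1212, 0.1335]
tcp_rot: [3.14, -0.002, 0.471]
ft_force: [-1.5, -2.0, 12.5]
grip_width: 0.0204
gripper_force: 100.9
```

```bash
python3 ob.py
```

```text
41.85 [0.4679 0.1212 0.1335] [179.894   -0.1172  26.9684] [-1.4913 -2.0053 12.5118] [-0.684   0.3835  0.4968] 100.86185932159424 0.020360442249939024 [-0.2523  0.6389 -0.1545  2.0654  0.2165  0.45   -1.6721]
```

servo_tool([
  [1,0,0,0,0,0,-1],
  [1,0,0,0,0,0,-2],
  [1,0,0,0,0,0,-3],
  [1,0,0,0,0,0,-4],
  [1,0,0,0,0,0,-5],
  [1,0,0,0,0,0,-6],
  [1,0,0,0,0,0,-6],
  [1,0,0,0,0,0,-6],
])

```text
clock: 42.85
position: [0.468, 0.1209, 0.1336]
tcp_rot: [3.14, -0.002, 0.364]
ft_force: [-1.1, -2.6, 12.9]
grip_width: 0.0205
gripper_force: 100.9
```

```bash
python3 ob.py
```

```text
42.85 [0.468  0.1209 0.1336] [179.9117  -0.1267  20.8368] [-1.1129 -2.6199 12.9212] [-0.6989  0.3569  0.2545] 100.9440815448761 0.020479906380100096 [-0.2699  0.638  -0.1257  2.0662  0.178   0.4451 -1.739 ]
```

servo_tool([
  [1,0,0,0,0,0,-1],
  [1,0,0,0,0,0,-2],
  [1,0,0,0,0,0,-3],
  [1,0,0,0,0,0,-4],
  [1,0,0,0,0,0,-5],
  [1,0,0,0,0,0,-6],
  [1,0,0,0,0,0,-6],
  [1,0,0,0,0,0,-6],
])

```text
clock: 43.85
position: [0.4681, 0.1209, 0.1335]
tcp_rot: [3.141, -0.002, 0.257]
ft_force: [-1.3, -2.3, 13.4]
grip_width: 0.021
gripper_force: 100.9
```

```bash
python3 ob.py
```

```text
43.85 [0.4681 0.1209 0.1335] [179.9392  -0.137   14.743 ] [-1.2674 -2.3462 13.3894] [-0.6433  0.4211 -0.0482] 100.91954469680786 0.02097075939913508 [-0.2874  0.6376 -0.0975  2.067   0.1393  0.4408 -1.8053]
```

```bash
python3 - <<'E'
from rig import *
from h import *
s=observe();c=capture("wrist");W=wristW(c,s);P=cloud(c,W);np.savez("w10.npz",W=W,**c)
r=np.hypot(P[...,0]-.468,P[...,1]-.12)
for lo,hi in ((.170,.179),(.183,.190)):
    q=P[(r<.058)&(P[...,2]>lo)&(P[...,2]<hi)];e=np.linalg.eigh(np.cov(q[:,:2].T))[1][:,1]
    print(len(q),np.degrees(np.arctan(e[1]/e[0])),cv2.minAreaRect((q[:,:2]*1000).astype(np.float32)),np.median(q[:,2]))
cv2.imwrite("pics/w10.png",c["frame"][:,:,::-1])
E
```

```text
5722 14.845754797790006 ((474.6825256347656, 122.18424987792969), (44.7615966796875, 88.32180786132812), 83.47786712646484) 0.17534554561850252
5120 -76.8293214412323 ((466.6803894042969, 120.27472686767578), (26.426557540893555, 47.43239212036133), 14.687088966369629) 0.1851786710236989
```

View pics/w10.png

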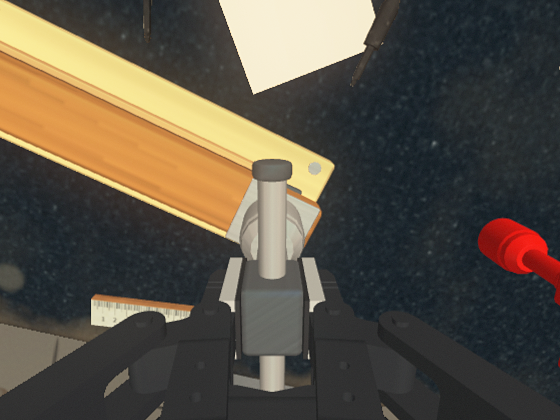

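The wrench is square in the jaws and seated (block top at 0.186). Keep turning.

servo_tool([
  [1,0,0,0,0,0,-1],
  [1,0,0,0,0,0,-2],
  [1,0,0,0,0,0,-3],
  [1,0,0,0,0,0,-4],
  [1,0,0,0,0,0,-5],
  [1,0,0,0,0,0,-6],
  [1,0,0,0,0,0,-7],
  [1,0,0,0,0,0,-8],
])

```text
clock: 44.9
position: [0.4681, 0.1207, 0.1335]
tcp_rot: [3.141, -0.003, 0.118]
ft_force: [-2.0, -2.4, 12.8]
grip_width: 0.0206
gripper_force: 100.9
```

```bash
python3 ob.py
```

```text
44.9 [0.4681 0.1207 0.1335] [179.9492  -0.1433   6.7621] [-2.0402 -2.4481 12.849 ] [-0.8035  0.3168  0.2847] 100.93928933143616 0.020552879234694107 [-0.3109  0.6373 -0.0602  2.0682  0.0883  0.4362 -1.8921]
```

```bash
python3 - <<'E'
from h import *
for n in("top0","t9"):
    c=dict(np.load(n+".npz"));f=c["frame"][230:256,180:207].astype(int)
    d=f[...,0]-(f[...,1]+f[...,2])/2;d[d<15]=0;v,u=np.mgrid[230:256,180:207]
    m=np.hypot(u-193,v-242.5)<6;d=d*m;print(n,d.sum(),(d*u).sum()/max(d.sum(),1),(d*v).sum()/max(d.sum(),1))
E
```

```text
top0 334.5 195.49626307922273 240.1928251121076
t9 352.5 195.69645390070923 240.4099290780142
```

The turn is past 80° with no clear stop, so I'll lift off and check the nut with the top camera.

servo_tool([
  [1,0,0,0.2,0,0,0],
  [1,0,0,0.7,0,0,0],
  [1,0,0,1.2,0,0,0],
  [1,0,-0.5,1.5,0,0,0],
  [1,0,-1.4,1.6,0,0,0],
  [1,0,-2.3,1.6,0,0,0],
  [1,0,-3.2,1.6,0,0,0],
  [1,0,-4,1.6,0,0,0],
])

```text
clock: 45.9
position: [0.4667, -0.1205, 0.2281]
tcp_rot: [3.141, -0.0, 0.118]
ft_force: [0.8, 0.4, -3.6]
grip_width: 0.0206
gripper_force: 106.8
```

```bash
python3 ob.py; python3 - <<'E'
from rig import *
from nut import *
c=capture("top");np.savez("t11.npz",**c)
f=c["frame"][230:256,180:207].astype(int)
d=f[...,0]-(f[...,1]+f[...,2])/2;d[d<15]=0;v,u=np.mgrid[230:256,180:207]
m=np.hypot(u-193,v-242.5)<6;d=d*m;print(d.sum(),(d*u).sum()/max(d.sum(),1),(d*v).sum()/max(d.sum(),1))
print(nut(c,c["world_from_camera"],193,243))
E
```

```text
45.9 [ 0.4667 -0.1205  0.2281] [179.9904  -0.       6.7815] [ 0.758   0.3811 -3.5797] [-0.0131 -0.0777 -0.0242] 106.75111413002014 0.020628316185468516 [ 0.2276  0.4802 -0.1069  1.9673  0.077   0.6978 -1.3787]
349.0 196.7106017191977 241.96131805157594
(array([0.46807186, 0.11968414]), np.float64(48.464720808307845), 397.9398870153818, (np.float64(192.82388408927287), np.float64(242.41603671706264)))
```

The red mark has moved and the flats have turned 38.7° clockwise. Relative to the press axis the nut is now at about 1.07 rad, so it is at or near its stop and the socket then slipped past the flats. I'll reseat aligned at about 48° and press gently against the stop.

servo_tool([
  [1,0,0.5,0,0,0,8],
  [1,0,1.3,0,0,0,16],
  [1,0,2.2,0,0,0,24],
  [1,0,3.1,0,0,0,32],
  [1,0,3.7,0,0,0,38],
  [1,0,4,-0.3,0,0,41.5],
  [1,0,4,-0.8,0,0,41.5],
  [1,0,4,-1.1,0,0,41.5],
])

```text
clock: 46.95
position: [0.4662, 0.1218, 0.1609]
tcp_rot: [-3.141, 0.001, 0.844]
ft_force: [0.5, -0.3, -3.5]
grip_width: 0.0207
gripper_force: 106.7
```

servo_tool([
  [1,0,0,-0.15,0,0,0],
  [1,0,0,-0.22,0,0,0],
  [1,0,0,-0.28,0,0,0],
  [1,0,0,-0.33,0,0,0],
  [1,0,0,-0.38,0,0,0],
  [1,0,0,-0.43,0,0,0],
  [1,0,0,-0.48,0,0,0],
  [1,0,0,-0.5,0,0,0],
])

```text
clock: 47.95
position: [0.4674, 0.1216, 0.1335]
tcp_rot: [3.14, -0.001, 0.843]
ft_force: [-4.8, -1.6, 25.7]
grip_width: 0.0206
gripper_force: 110.5
```

```bash
python3 ob.py
```

```text
47.95 [0.4674 0.1216 0.1335] [179.9306  -0.0437  48.2988] [-4.8386 -1.6434 25.6821] [-0.361   1.2987  0.0222] 110.47925233840942 0.020619807250855195 [-0.2072  0.6424 -0.2269  2.0633  0.3064  0.4659 -1.393 ]
```

Seated again. Turn 8° clockwise slowly.

servo_tool([
  [1,0,0,0,0,0,-1],
  [1,0,0,0,0,0,-2],
  [1,0,0,0,0,0,-3],
  [1,0,0,0,0,0,-4],
  [1,0,0,0,0,0,-5],
  [1,0,0,0,0,0,-6],
  [1,0,0,0,0,0,-7],
  [1,0,0,0,0,0,-8],
])

```text
clock: 48.95
position: [0.4679, 0.1214, 0.1336]
tcp_rot: [3.14, -0.002, 0.703]
ft_force: [-2.1, -1.8, 14.2]
grip_width: 0.0206
gripper_force: 109.1
```

```bash
python3 ob.py
```

```text
48.95 [0.4679 0.1214 0.1336] [179.8987  -0.1123  40.2966] [-2.1426 -1.8101 14.1526] [-0.364   0.573   0.1975] 109.10122632980347 0.020602305897478208 [-0.2312  0.6402 -0.188   2.0642  0.2585  0.4564 -1.4828]
```

servo_tool([
  [1,0,0,0,0,0,-0.5],
  [1,0,0,0,0,0,-1],
  [1,0,0,0,0,0,-1.5],
  [1,0,0,0,0,0,-2],
  [1,0,0,0,0,0,-2.5],
  [1,0,0,0,0,0,-3],
  [1,0,0,0,0,0,-3.5],
  [1,0,0,0,0,0,-4],
])

```text
clock: 49.95
position: [0.4679, 0.1213, 0.1336]
tcp_rot: [3.14, -0.002, 0.635]
ft_force: [-2.4, -1.2, 14.3]
grip_width: 0.0205
gripper_force: 109.1
```

```bash
python3 ob.py
```

```text
49.95 [0.4679 0.1213 0.1336] [179.8966  -0.1079  36.3761] [-2.4019 -1.1945 14.2998] [-0.4478  0.5136  0.4582] 109.14881587028503 0.020471717500693504 [-0.2432  0.6393 -0.1691  2.0649  0.2346  0.4527 -1.5267]
```

```bash
cat > bar.py <<'E'
from rig import *
from h import *
s=observe();c=capture("wrist");W=wristW(c,s);P=cloud(c,W)
x,y=s["position"][:2];r=np.hypot(P[...,0]-x,P[...,1]-y)
q=P[(r<.07)&(r>.016)&(P[...,2]>.170)&(P[...,2]<.180)];yaw=s["tcp_rot"][2]
a=(q[:,:2]-[x,y])@np.array([[np.cos(yaw),-np.sin(yaw)],[np.sin(yaw),np.cos(yaw)]])
a=a[(abs(a[:,1])<.009)]
f=a[a[:,0]>0];b=a[a[:,0]<0]
print("front bar",len(f),np.polyfit(f[:,0],f[:,1],1),"rear",len(b),"all slope deg",np.degrees(np.arctan(np.polyfit(a[:,0],a[:,1],1)[0])), "x",a[:,0].min(),a[:,0].max())
t=P[(r<.03)&(abs(P[...,2]-.186)<.004)];rc=cv2.minAreaRect((t[:,:2]*1000).astype(np.float32));print("block",rc,"yaw",np.degrees(yaw),"z range",np.percentile(t[:,2],[2,50,98]))
E
python3 bar.py
```

```text
front bar 3197 [ 0.00676222 -0.00014986] rear 871 all slope deg 0.2944952973310973 x -0.039460390115446796 0.052384563535078296
block ((466.939208984375, 120.62081909179688), (26.62995147705078, 47.644775390625), 35.64063262939453) yaw 36.376066794362174 z range [0.18250545 0.18512815 0.18980887]
```

servo_tool([
  [1,0,0,0,0,0,-0.5],
  [1,0,0,0,0,0,-1],
  [1,0,0,0,0,0,-1.5],
  [1,0,0,0,0,0,-2],
  [1,0,0,0,0,0,-2.5],
  [1,0,0,0,0,0,-3],
  [1,0,0,0,0,0,-3.5],
  [1,0,0,0,0,0,-4],
])

```text
clock: 51.0
position: [0.4679, 0.1212, 0.1335]
tcp_rot: [3.14, -0.002, 0.566]
ft_force: [-2.9, -1.0, 14.2]
grip_width: 0.0207
gripper_force: 109.2
```

```bash
python3 ob.py
```

```text
51.0 [0.4679 0.1212 0.1335] [179.8973  -0.1098  32.4034] [-2.8832 -1.0089 14.2361] [-0.4759  0.4819  0.6168] 109.21773791313171 0.020654002489211724 [-0.255   0.6387 -0.1501  2.0655  0.2101  0.4491 -1.5707]
```

servo_tool([
  [1,0,0,0.2,0,0,0],
  [1,0,0,0.7,0,0,0],
  [1,0,0,1.2,0,0,0],
  [1,0,-0.5,1.5,0,0,0],
  [1,0,-1.4,1.6,0,0,0],
  [1,0,-2.3,1.6,0,0,0],
  [1,0,-3.2,1.6,0,0,0],
  [1,0,-3.6,1.6,0,0,0],
])

```text
clock: 52.0
position: [0.466, -0.0984, 0.2284]
tcp_rot: [3.141, 0.002, 0.558]
ft_force: [0.6, 1.4, -3.4]
grip_width: 0.0209
gripper_force: 106.6
```

```bash
python3 ob.py; python3 - <<'E'
from rig import *
from nut import *
c=capture("top");np.savez("t12.npz",**c)
f=c["frame"][230:256,180:207].astype(int)
d=f[...,0]-(f[...,1]+f[...,2])/2;d[d<15]=0;v,u=np.mgrid[230:256,180:207]
m=np.hypot(u-193,v-242.5)<6;d=d*m;print(d.sum(),(d*u).sum()/max(d.sum(),1),(d*v).sum()/max(d.sum(),1))
print(nut(c,c["world_from_camera"],193,243))
# press axis from plate/base edges in first wrist view
w=dict(np.load("w2.npz"));P=cloud(w,w["W"]);m=((abs(P[...,2]-.074)<.0015)|(abs(P[...,2]-.02)<.002)).astype(np.uint8)
for zz,t in((.02,.003),(.074,.0025)):
    q=P[abs(P[...,2]-zz)<t];print(zz,len(q),cv2.minAreaRect((q[:,:2]*1000).astype(np.float32)))
g=cv2.cvtColor(w["frame"],cv2.COLOR_RGB2GRAY);L=cv2.HoughLinesP(cv2.Canny(g,60,150),1,np.pi/720,60,minLineLength=100,maxLineGap=6)
for l in (L[:,0] if L is not None else []):
    for z in (.02,.074):
        a,b=plane(w,l[0],l[1],z,w["W"]),plane(w,l[2],l[3],z,w["W"]);
    print(l,np.degrees(np.arctan2(*(b-a)[[1,0]])))
E
```

```text
52.0 [ 0.466  -0.0984  0.2284] [179.9569   0.0883  31.9848] [ 0.5887  1.3544 -3.3519] [ 0.0279 -0.0218  0.0169] 106.61816954612732 0.020883949428646666 [ 0.2604  0.4777 -0.2257  1.9777  0.162   0.7039 -1.0773]
320.5 196.85335413416536 242.30265210608425
(array([0.46794713, 0.11974012]), np.float64(42.910780248609825), 407.19953558803536, (np.float64(192.79525405786873), np.float64(242.47291813690896)))
0.02 10965 ((493.1048889160156, 106.77401733398438), (153.43223571777344, 567.3062133789062), 2.078329086303711)
0.074 11593 ((478.0177307128906, 149.25143432617188), (435.77874755859375, 60.759883880615234), 82.37559509277344)
[370 263 491 264] -90.24940428194468
[ 65  54 198  81] -100.7949229746228
[142 263 321 263] -89.733143545769
[ 19  19 306  80] -101.11834116004147
[ 62  99 238 134] -100.91563968418042
[ 22 109 261 156] -100.93168286518741
[ 61  96 241 132] -100.95747565768525
[243 341 391 341] -89.69356777570496
[  1  41 254  93] -100.93344863522609
[164 223 290 209] -83.13506055930013
[169 244 292 230] -82.84946802790998
[392 210 500 237] -104.07101934867529
[164 230 291 216] -83.1465066434173
[388 215 497 242] -104.00951360154211
[167 138 288 161] -100.56637729059744
```

The nut moved a further 5.6° (44° in total) and the torque was climbing to 0.62 N·m, so this is about the stop. The press-relative angle is 1.1–1.15 rad. Reseat aligned at 42° and hold it against the stop.

servo_tool([
  [1,0,0.5,0,0,0,2],
  [1,0,1.3,0,0,0,5],
  [1,0,2.2,0,0,0,8],
  [1,0,3.0,0,0,0,10],
  [1,0,3.5,0,0,0,10],
  [1,0,3.6,-0.3,0,0,10],
  [1,0,3.6,-0.8,0,0,10],
  [1,0,3.6,-1.1,0,0,10],
])

```text
clock: 53.05
position: [0.466, 0.122, 0.1613]
tcp_rot: [-3.141, 0.001, 0.739]
ft_force: [0.1, -0.4, -3.6]
grip_width: 0.021
gripper_force: 106.8
```

servo_tool([
  [1,0,0,-0.15,0,0,0],
  [1,0,0,-0.22,0,0,0],
  [1,0,0,-0.28,0,0,0],
  [1,0,0,-0.33,0,0,0],
  [1,0,0,-0.38,0,0,0],
  [1,0,0,-0.43,0,0,0],
  [1,0,0,-0.48,0,0,0],
  [1,0,0,-0.5,0,0,0],
])

```text
clock: 54.05
position: [0.4675, 0.1216, 0.1335]
tcp_rot: [3.14, -0.001, 0.738]
ft_force: [-4.2, -1.9, 25.6]
grip_width: 0.0211
gripper_force: 110.4
```

```bash
python3 ob.py
```

```text
54.05 [0.4675 0.1216 0.1335] [179.9314  -0.0669  42.289 ] [-4.1641 -1.8624 25.6426] [-0.27    1.1566  0.0454] 110.39998769760132 0.021080824758829813 [-0.227   0.6407 -0.1951  2.0641  0.2665  0.4586 -1.4568]
```

servo_tool([
  [1,0,0,0,0,0,-1],
  [1,0,0,0,0,0,-2],
  [1,0,0,0,0,0,-3],
  [1,0,0,0,0,0,-4],
  [1,0,0,0,0,0,-5],
  [1,0,0,0,0,0,-6],
  [1,0,0,0,0,0,-7],
  [1,0,0,0,0,0,-8],
])

```text
clock: 55.05
position: [0.4679, 0.1213, 0.1336]
tcp_rot: [3.14, -0.002, 0.599]
ft_force: [-1.9, -1.1, 13.8]
grip_width: 0.0204
gripper_force: 109.2
```

```bash
python3 ob.py
```

```text
55.05 [0.4679 0.1213 0.1336] [179.9036  -0.108   34.3446] [-1.9333 -1.1496 13.8431] [-0.4691  0.5306  0.415 ] 109.17479753494263 0.0203963031723625 [-0.2509  0.6389 -0.1566  2.0653  0.2182  0.4504 -1.5453]
```

servo_tool([
  [1,0,0,0,0,0,-0.5],
  [1,0,0,0,0,0,-1],
  [1,0,0,0,0,0,-1.5],
  [1,0,0,0,0,0,-2],
  [1,0,0,0,0,0,-2],
  [1,0,0,0,0,0,-2],
  [1,0,0,0,0,0,-2],
  [1,0,0,0,0,0,-2],
])

```text
clock: 56.05
position: [0.4679, 0.1213, 0.1336]
tcp_rot: [3.14, -0.002, 0.566]
ft_force: [-1.6, -1.7, 14.5]
grip_width: 0.0206
gripper_force: 109.2
```

```bash
python3 ob.py
```

```text
56.05 [0.4679 0.1213 0.1336] [179.8982  -0.115   32.4094] [-1.562  -1.6943 14.4578] [-0.4953  0.509   0.5369] 109.22231912612915 0.020577729125702854 [-0.2569  0.6385 -0.1473  2.0656  0.2063  0.4487 -1.5667]
```

servo_tool([
  [1,0,0,0,0,0,-0.5],
  [1,0,0,0,0,0,-1],
  [1,0,0,0,0,0,-1.5],
  [1,0,0,0,0,0,-2],
  [1,0,0,0,0,0,-2],
  [1,0,0,0,0,0,-2],
  [1,0,0,0,0,0,-2],
  [1,0,0,0,0,0,-2],
])

```text
clock: 57.05
position: [0.4679, 0.1212, 0.1336]
tcp_rot: [3.14, -0.002, 0.531]
ft_force: [-1.8, -1.7, 14.6]
grip_width: 0.0206
gripper_force: 109.2
```

```bash
python3 ob.py; python3 bar.py
```

```text
57.05 [0.4679 0.1212 0.1336] [179.9008  -0.112   30.4263] [-1.8486 -1.7399 14.5582] [-0.5942  0.4704  0.6089] 109.23569440841675 0.0205565146266905 [-0.2628  0.6383 -0.1379  2.0659  0.1939  0.447  -1.5886]
front bar 3186 [ 0.00971535 -0.00025673] rear 869 all slope deg 0.3499858844030989 x -0.0401540989561285 0.05240592795480688
block ((466.8610534667969, 120.23164367675781), (26.519622802734375, 47.55584716796875), 31.28129768371582) yaw 30.426278905073175 z range [0.18259478 0.18510179 0.1898034 ]
```

Torque is holding at 0.61 N·m statically. Back the wrench off the play, lift, and verify the nut against the last reading.

servo_tool([
  [1,0,0,0,0,0,5],
  [1,0,0,0,0,0,11],
  [1,0,0,0.3,0,0,12],
  [1,0,0,0.9,0,0,12],
  [1,0,0,1.5,0,0,12],
  [1,0,-0.7,1.6,0,0,12],
  [1,0,-1.6,1.6,0,0,12],
  [1,0,-2.5,1.6,0,0,12],
])

```text
clock: 58.1
position: [0.4669, -0.03, 0.2281]
tcp_rot: [3.141, -0.0, 0.739]
ft_force: [0.9, -0.3, -2.4]
grip_width: 0.0205
gripper_force: 106.8
```

```bash
python3 ob.py; python3 - <<'E'
from rig import *
from nut import *
c=capture("top");np.savez("t13.npz",**c)
f=c["frame"][230:256,180:207].astype(int)
d=f[...,0]-(f[...,1]+f[...,2])/2;d[d<15]=0;v,u=np.mgrid[230:256,180:207]
m=np.hypot(u-193,v-242.5)<6;d=d*m;print(d.sum(),(d*u).sum()/max(d.sum(),1),(d*v).sum()/max(d.sum(),1))
print(nut(c,c["world_from_camera"],193,243))
E
```

```text
58.1 [ 0.4669 -0.03    0.2281] [179.9774  -0.0103  42.3474] [ 0.9295 -0.2888 -2.4487] [ 0.0024 -0.0834 -0.0216] 106.7547619342804 0.020480590951731353 [ 0.1553  0.4711 -0.283   1.9997  0.1992  0.6964 -1.0835]
345.5 196.6150506512301 242.73516642547034
(array([0.46809402, 0.11976008]), np.float64(42.29696569245159), 444.2289536029566, (np.float64(192.7893924626381), np.float64(242.40521442495125)))
```

The nut is at 42.3° against 42.9° before. It did not follow the extra 2° while the torque rose, so it is on its stop. Reseat and load it again.

servo_tool([
  [1,0,0.6,0,0,0,0],
  [1,0,1.4,0,0,0,0],
  [1,0,2.2,0,0,0,0],
  [1,0,2.5,0,0,0,0],
  [1,0,2.5,-0.3,0,0,0],
  [1,0,2.5,-0.8,0,0,0],
  [1,0,2.5,-1.1,0,0,0],
  [1,0,2.5,-1.2,0,0,0],
])

```text
clock: 59.15
position: [0.4663, 0.1206, 0.155]
tcp_rot: [-3.141, 0.003, 0.738]
ft_force: [0.2, -0.0, -2.8]
grip_width: 0.0209
gripper_force: 106.6
```

servo_tool([
  [1,0,0,-0.1,0,0,0],
  [1,0,0,-0.16,0,0,0],
  [1,0,0,-0.21,0,0,0],
  [1,0,0,-0.26,0,0,0],
  [1,0,0,-0.31,0,0,0],
  [1,0,0,-0.35,0,0,0],
  [1,0,0,-0.39,0,0,0],
  [1,0,0,-0.4,0,0,0],
])

```text
clock: 60.15
position: [0.4675, 0.1216, 0.1335]
tcp_rot: [3.14, -0.001, 0.738]
ft_force: [-4.4, -0.9, 19.0]
grip_width: 0.0208
gripper_force: 109.7
```

```bash
python3 ob.py
```

```text
60.15 [0.4675 0.1216 0.1335] [179.931   -0.0707  42.2919] [-4.4151 -0.8931 18.9798] [-0.3079  0.9272 -0.0064] 109.69807147979736 0.02078105871187027 [-0.2239  0.6408 -0.2002  2.0641  0.273   0.4596 -1.4634]
```

servo_tool([
  [1,0,0,0,0,0,-2],
  [1,0,0,0,0,0,-4],
  [1,0,0,0,0,0,-6],
  [1,0,0,0,0,0,-7],
  [1,0,0,0,0,0,-8],
  [1,0,0,0,0,0,-9],
  [1,0,0,0,0,0,-10],
  [1,0,0,0,0,0,-11],
])

```text
clock: 61.15
position: [0.4679, 0.1212, 0.1335]
tcp_rot: [3.14, -0.002, 0.548]
ft_force: [-1.8, -1.9, 13.4]
grip_width: 0.0205
gripper_force: 109.2
```

```bash
python3 ob.py
```

```text
61.15 [0.4679 0.1212 0.1335] [179.8988  -0.1109  31.4059] [-1.8053 -1.8796 13.3982] [-0.5352  0.3533  0.5337] 109.15403723716736 0.020525965863880672 [-0.2567  0.6386 -0.1475  2.0656  0.2067  0.4487 -1.5847]
```

servo_tool([
  [1,0,0,0,0,0,-0.5],
  [1,0,0,0,0,0,-1],
  [1,0,0,0,0,0,-1.5],
  [1,0,0,0,0,0,-2],
  [1,0,0,0,0,0,-2],
  [1,0,0,0,0,0,-2],
  [1,0,0,0,0,0,-2],
  [1,0,0,0,0,0,-2],
])

```text
clock: 62.15
position: [0.4679, 0.1212, 0.1336]
tcp_rot: [3.14, -0.002, 0.514]
ft_force: [-0.9, -1.5, 14.1]
grip_width: 0.0208
gripper_force: 109.2
```

```bash
python3 ob.py; python3 bar.py
```

```text
62.15 [0.4679 0.1212 0.1336] [179.897   -0.118   29.4603] [-0.9061 -1.4924 14.0768] [-0.5713  0.4549  0.727 ] 109.23778295516968 0.020819361744784645 [-0.2626  0.6383 -0.1382  2.0659  0.1946  0.4471 -1.6062]
front bar 3203 [ 6.56457792e-03 -9.51748017e-05] rear 875 all slope deg 0.37010180654284086 x -0.03998640281331551 0.0523578153297576
block ((466.7953796386719, 120.37026977539062), (26.479612350463867, 47.67193603515625), 30.05531883239746) yaw 29.46029170046463 z range [0.1825148  0.18510396 0.18977727]
```

The torque is 0.73 N·m held statically, well above the nut's running torque. The wrench is seated, gripped and upright, so I'm handing in.

```bash
python3 -c "
from rig import hand_in
print(hand_in())"
```

```text
the job is handed in; nothing more can be done
None
```

I handed the job in with the third wrench (highest-numbered pocket from the robot's left) gripped and seated on the nut, which I believe is tight against its stop. The nut turned about 44° in all and then held 0.73 N·m without moving. The first wrench was too small and the second spun freely; both are back upright in the stand. On the first pass the wrench turned well past the nut, so I lifted and reseated it three times. The hand-in gave no verdict.

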